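Load the tube drying cup and open its air valve with the T-key

TASK

First stand every blue tube that lies on the bench upright in the steel cup of the drying station. Then lift the dust cap off the valve shaft, lower the T-key from its holder down the shaft onto the square stem and turn the stem anticlockwise, seen from above, to its stop to let the drying air in. Finish with the T-key stood back upright in its holder and the cap back on the shaft, and leave the petri dish, the amber bottle, the rubber bulb and the other things on the bench alone.

Things in the scene. Friction and masses are not known exactly. Their poses are not given: they have to be found in the camera images.
- station: fixed drying station: aluminium base plate 120 x 400 x 8 mm, long along its y. Origin under its centre, z up. On it: a round steel cup at y = -150 mm, a grey square column 60 x 60 mm at y = +20 mm (top 140 mm above the bench), a bare end at y = +142 mm. A 12 mm copper pipe, 34 mm high, joins column and cup
- cup_floor (a point): centre of the cup's inner floor, 13 mm above the bench. The cup is 74 mm outside, 66 mm inside, 120 mm deep inside; tubes may lean in it
- cup_rim (a point): centre of the cup's mouth, 133 mm above the bench
- shaft_mouth (a point): centre of the upper opening of the shaft in the column: 40 x 40 mm square, sides along the station's x and y, 140 mm above the bench
- cap_rest (a point): centre of the bare end of the station's base plate, on its surface (8 mm above the bench): free room to lay the cap while the shaft is open
- stem_top (a point): top centre of the brass stem on the shaft's axis, 95 mm below the mouth. The stem is 15 x 15 mm square, 32 mm tall, its topmost 6 mm tapered to 9 mm; the sides are along this frame's x and y, which turn with the stem
- stem (a joint): angle of the stem, rad: 0 to 1.57 with hard stops; grows anticlockwise seen from above; shut near 0 (starts at 0 to 0.25), open at 1.57. It stays where it is left and takes about 0.1 N m to turn
- key: steel T-key, 0.22 kg, 179 mm long, stands by itself in its holder. Origin at the centre of the foot (lower end), z up. Socket head 26 x 26 x 36 mm; in it, open downward, a socket 18 x 18 mm, 24 mm deep, sides along the key's x and y: on the stem it has 13 degrees of play either way and fully down the foot is 24 mm below stem_top. Round shank of 13 mm
- key_bar (a point): centre of the key's flat-sided crossbar, 170 mm above the key's foot; axes as the key's. The bar is 90 mm along x, 13 mm along y, 18 mm high
- holder: fixed grey key holder: foot plate 85 x 85 x 5 mm and an open square tube 52 x 52 mm outside, 40 x 40 mm inside, top 80 mm above the bench. Origin under its centre, z up. Tall fixed things stand on the bench to the right of y = -0.36 m and to the left of y = 0.5 m
- holder_floor (a point): centre of the holder's inner floor, 5 mm above the bench
- cap: black rubber dust cap, 0.07 kg, stands by itself on its spigot. Origin at the centre of its underside, z up: spigot 32 mm across, 12 mm tall, that drops into the shaft mouth; then a disc 62 mm across, 6 mm thick, that lies on the column; then a round knob 20 mm across, 24 mm tall (top 42 mm above the origin). In place, the origin is 12 mm below shaft_mouth
- tube_1: straight blue plastic tube, 186 mm long along its y, 11 x 11 mm thick, 0.02 kg, lies without rolling. Origin at the middle of its length on the underside, z up as it lies. From two to four of the four tubes are there
- tube_2: straight blue plastic tube, 186 mm long along its y, 11 x 11 mm thick, 0.02 kg, lies without rolling. Origin at the middle of its length on the underside, z up as it lies. From two to four of the four tubes are there
- tube_3: straight blue plastic tube, 186 mm long along its y, 11 x 11 mm thick, 0.02 kg, lies without rolling. Origin at the middle of its length on the underside, z up as it lies. From two to four of the four tubes are there
- tube_4: straight blue plastic tube, 186 mm long along its y, 11 x 11 mm thick, 0.02 kg, lies without rolling. Origin at the middle of its length on the underside, z up as it lies. From two to four of the four tubes are there
- petri_small: glass petri dish, 66 mm across, 15 mm high, a bystander; origin under its centre
- bulb: red rubber pipette bulb, 51 mm across, 84 mm tall, a bystander; origin under its centre
- amber: small amber bottle, 42 mm across, 93 mm tall, a bystander; origin under its centre
Things that resemble listed ones, but are neither listed nor needed, are in the scene too. What is shaped like the holder but green is not meant.

How it is judged:
By the outcome, as a careful person would: the job done as asked, in the order asked, and still so for the second after the job is handed in, with the robot touching nothing.
Of tube_1, tube_2, tube_3, tube_4 only 2 to 4 are there at a start; the rules pass over those that are not, and their reading is None.
At some moment in a run one of tube_1, tube_2, tube_3, tube_4 may be knocked a few centimetres aside while the robot is not near it.
It also fails if it takes over 210 s, if anything falls off the work surface, if the arm or the gripper's body presses on something with over 40 N, if the wrist force passes 120 N, or if a joint passes its speed limit or range.

ROBOT

A 7-joint arm with a two-finger parallel gripper is mounted at the origin on a cart in front of the work surface, level with it; the furniture and walls round the work are solid. World frame = base frame: x ahead of the robot, y to its left, z up, the work surface at z = 0. Lengths are in m, angles in rad, forces in N, time in s.
With the tool pointing down it reaches from about 0.4 to 0.9 m from the base axis. Payload 5.6 kg.
Tool frame: the origin (TCP) lies midway between the tips of the shut fingers; the grasp point (between the pads) lies 19 mm behind it; x points along the fingers, z is the direction in which the jaws open and shut, and the axes are right-handed (so a half turn about x gives the same grasp; the last joint's range is limited). The gripper opens to 92 mm and grips with 3 to 60 N. Pads are 20 mm wide; open, the fingers measure 128 mm over their backs; the gripper's body (75 mm by 189 mm) begins 69 mm behind the grasp point.
Start: joints at [-1.353, 0.468, -0.012, 1.603, 0.006, 1.071, -0.056], TCP at [0.168, 0.628, 0.215] pointing down, gripper open.
Joint ranges: [-2.53, 2.53], [-0.31, 2.02], [-1.57, 1.55], [0.28, 2.44], [-1.29, 4.43], [0.15, 1.84], [-2.92, 2.92]. Speed limits (rad/s): [2.57, 2.57, 3.14, 3.14, 3.14, 3.14, 3.14].

INTERFACE

Orientations are given as a rotation vector (axis times angle).
In Python, from station import monitor, viewer, order gives the robot as it stands. The module is installed in compiled form; this text tells all that it offers.
- The arm moves only by the tool servo_tool, never from a script. Its argument "deltas" is a list of rows, each a list of 3 entries, a list of its own where there are three numbers: the closure in counts, from 0 (fully open) to 255 (shut), then the shift along the tool's x, y, z in m, then the turn, a rotation vector about the tool's x, y, z in degrees. In form: [[claw, [x, y, z], [rx, ry, rz]], ...]. A call has 1 to 20 rows; each row is the pose to reach, as a shift and turn from the pose measured when the call began, along the tool's axes at that moment; what a row does not reach only later rows make up. A row lasts 1/10 s, in which the tool goes at most 50 mm and 8.59 degrees, less where a joint would pass 70% of its speed; a pose out of reach is approached as far as the arm can. A call with a gripper value outside its range is refused whole. The fingers move at their own pace and stop on an object; "squeeze" is the grip in N (left out, the last holds). Time passes only in rows, so rows that repeat a pose let the fingers close. It gives the time, the measured TCP pose, the force and the opening at its end, in the units of the state.
- monitor.get_state(): the state, without advancing time (a new reading comes with each control period).
- viewer.read_camera(name): name is "side" or "top"; returns a dict with "img" (384x512x3 uint8, red, green, blue), "camera_matrix" (3x3 intrinsics, pixels), "k1" (the pictures are not rectified: a ray, as slopes to the right and down, at radius r is drawn at 1 + k1 r^2 times it, then the intrinsics apply), "world_to_cam" (4x4, takes a point from world to camera coordinates). Camera axes: x right, y down, z forward; pixel columns grow to the right and rows downward; lengths in m; the calibration is good to about 2 mm. A picture is of the moment at which its call begins. There is no depth.
- order.job_done(): hands the job in, once; it reports no verdict.
The state is a dict: "clock": time; "joints": joint angles; "joint_vel": joint speeds; "joint_efforts": joint torques, N m; "tool_pos": TCP position; "eef_rot": TCP orientation; "force": force on the tool from outside, world axes, zero at the start; "wrist_torque": the same for the moment, N m; "width": finger opening in m.
Only numpy, scipy, OpenCV 4.12 (cv2) and the standard library are available. Lean on these libraries where they do the work, as an engineer would, in place of code of your own. Each camera call takes 0.05 s, during which the arm holds its last target. There are 200 camera calls.

## Working session

There is one attempt and no reset: what is moved stays moved. The work goes in short steps, Python scripts to look and compute and a tool call to move; the robot and the scene stay as the last step left them, time stands still between calls to the robot, and variables do not carry over. Pictures are saved under pics/ and viewed, about 12 in all and at most 16, crops included, and the job is handed in when it is done.

Besides the shell and the picture viewer there is one more tool, called by a JSON object that holds its "fn" and its "kwargs". servo_tool: Moves the arm, as the interface text tells. Its arguments: {"type":"object","properties":{"deltas":{"type":"array"},"squeeze":{"type":"number"}},"required":["deltas"]}

```bash
mkdir -p pics
cat > h.py <<'E'
import numpy as np, cv2
from scipy.spatial.transform import Rotation as R
from station import monitor, viewer, order
def cam(n):
    c=viewer.read_camera(n); c['img']=np.ascontiguousarray(c['img'][:,:,::-1]); return c
def ray(c,u,v):
    K=c['camera_matrix']; d=np.array([(u-K[0,2])/K[0,0],(v-K[1,2])/K[1,1]]); s=d.copy()
    for _ in range(30): s=d/(1+c['k1']*(s@s))
    T=c['world_to_cam']; Rm=T[:3,:3]; return -Rm.T@T[:3,3], Rm.T@np.array([s[0],s[1],1])
def onz(c,u,v,z):
    o,d=ray(c,u,v); return o+d*(z-o[2])/d[2]
def proj(c,p):
    q=c['world_to_cam']@np.append(p,1); s=q[:2]/q[2]; s=s*(1+c['k1']*(s@s)); K=c['camera_matrix']
    return np.array([K[0,0]*s[0]+K[0,2],K[1,1]*s[1]+K[1,2]])
def tri(c1,p1,c2,p2):
    o1,d1=ray(c1,*p1); o2,d2=ray(c2,*p2)
    t=np.linalg.lstsq(np.c_[d1,-d2],o2-o1,rcond=None)[0]; a=o1+t[0]*d1;b=o2+t[1]*d2
    return (a+b)/2,np.linalg.norm(a-b)
def st():
    s=monitor.get_state(); return s
def delta(p,xdir=(0,0,-1),zdir=None,Rt=None):
    """shift in tool axes & rotvec deg to reach world TCP p with tool x=xdir,z=zdir"""
    s=st(); R0=R.from_rotvec(s['eef_rot'])
    x=np.array(xdir,float); x/=np.linalg.norm(x); z=np.array(zdir,float); z-=x*(x@z); z/=np.linalg.norm(z)
    out=[]
    for zz in (z,-z):
        Rn=R.from_matrix(np.c_[x,np.cross(zz,x),zz]); out.append((R0.inv()*Rn).as_rotvec(degrees=True))
    return np.round(R0.inv().apply(np.array(p)-s['tool_pos']),4),[np.round(o,1) for o in out]
E
python3 - <<'E'
from h import *
for n in('side','top'):
    c=cam(n); cv2.imwrite(f'pics/{n}0.png',cv2.resize(c['img'],(800,600))); o,d=ray(c,256,192); print(n,o,d,c['k1'],c['camera_matrix'][0])
s=st(); print(s); print(R.from_rotvec(s['eef_rot']).as_matrix())
E
```

```text
side [0.16721239 1.19672376 0.76836432] [ 0.28203666 -0.8501385  -0.44483595] -0.15586050197499296 [432.85802474   0.         254.7393737 ]
top [0.39958439 0.02103499 1.5073521 ] [ 0.11552728  0.01201983 -0.99333109] 0.011607921126147447 [474.02240239   0.         262.36289774]
{'clock': 0.1, 'joints': array([-1.3530082 ,  0.46830333, -0.01159974,  1.6034864 ,  0.00598621,
        1.0714154 , -0.05632629]), 'joint_vel': array([-0.00222233, -0.00223436,  0.00028951, -0.00376521,  0.00080005,
        0.00214551, -0.000603  ]), 'joint_efforts': array([ 6.11711021e-04, -5.21652424e+01, -1.26580315e-02, -2.44366729e+01,
       -5.68178622e-02,  1.41763024e-02,  6.18876061e-05]), 'tool_pos': array([0.16752869, 0.62751296, 0.21374506]), 'eef_rot': array([-1.01593749,  1.32260579,  1.01420215]), 'force': array([ 0.02220017, -0.63496255, -0.29053147]), 'wrist_torque': array([-0.04600482, -0.00625934, -0.002238  ]), 'width': 0.09194959410538951}
[[-3.05923603e-04 -9.66161202e-01  2.57938827e-01]
 [-1.54800480e-03  2.57938987e-01  9.66159967e-01]
 [-9.99998755e-01 -1.03719403e-04 -1.57453180e-03]]
```

View pics/top0.png

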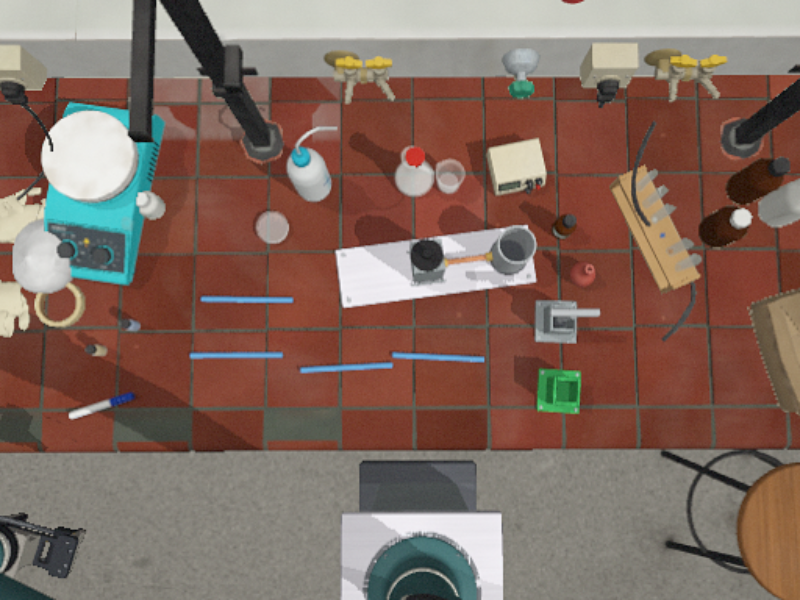

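View pics/side0.png

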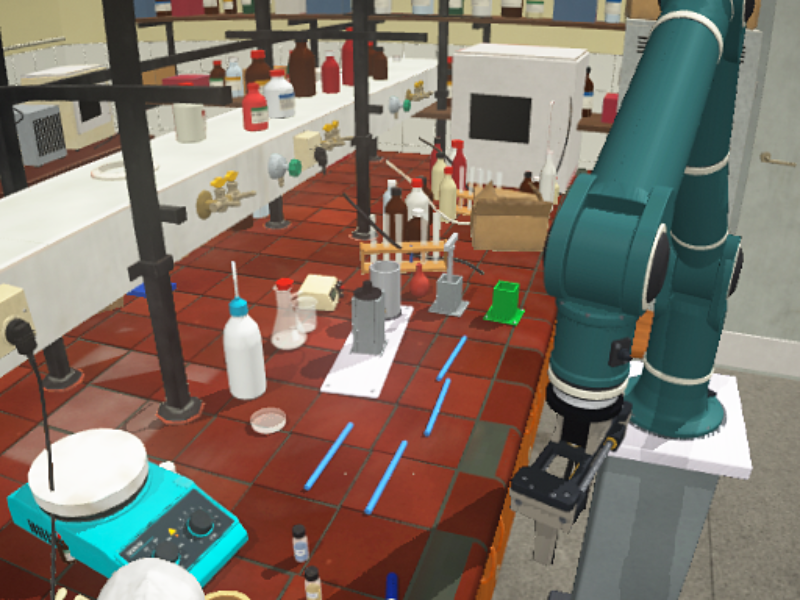

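Top view (800x600 px): four blue tubes at (247,299), (236,355), (346,367) and (438,357). The station has the cap on the column at (427,255) and the cup at (513,250). The grey holder with the key is at (557,322), and the green decoy is at (560,391). The pen at (100,405) and the vials are the blue lookalikes. The side view shows the same layout.

```bash
cat >> h.py <<'E'
def tubes(c,show=True):
    hsv=cv2.cvtColor(c['img'],cv2.COLOR_BGR2HSV)
    m=cv2.inRange(hsv,(98,110,110),(118,255,255))
    out=[]
    for k in cv2.findContours(m,cv2.RETR_EXTERNAL,cv2.CHAIN_APPROX_NONE)[0]:
        if cv2.contourArea(k)<60: continue
        (u,v),(w,h),a=cv2.minAreaRect(k); b=cv2.boxPoints(((u,v),(w,h),a))
        i=np.argsort(b[:,0]); e=[b[i[:2]].mean(0),b[i[2:]].mean(0)]
        P=[onz(c,*q,0.009) for q in e]; d=P[0]-P[1]
        out.append((np.round(P[0][:2],4),np.round(P[1][:2],4),round(np.linalg.norm(d),4),np.round([u,v])))
    return out
E
python3 - <<'E'
from h import *
c=cam('top')
for t in tubes(c): print(*t)
im=c['img']; hsv=cv2.cvtColor(im,cv2.COLOR_BGR2HSV)
m=cv2.inRange(hsv,(0,0,190),(180,40,255)); m[:140]=0;m[210:]=0;m[:,:205]=0;m[:,350:]=0
k=max(cv2.findContours(m,cv2.RETR_EXTERNAL,cv2.CHAIN_APPROX_NONE)[0],key=cv2.contourArea)
b=cv2.boxPoints(cv2.minAreaRect(cv2.convexHull(k))); P=[onz(c,*q,0.008) for q in b]; print('plate px',b.round(),'\n',np.round(P,3),np.round(np.mean(P,0),4))
print([round(np.linalg.norm(P[i]-P[i-1]),3) for i in range(4)])
cv2.imwrite('pics/t1.png',cv2.resize(im[135:280,200:400],None,fx=4,fy=4,interpolation=cv2.INTER_CUBIC))
E
```

```text
[0.4347 0.2382] [0.4435 0.0587] 0.1798 [221. 235.]
[0.4635 0.0556] [ 0.4537 -0.1277] 0.1835 [280. 228.]
[0.4669 0.4621] [0.4657 0.2794] 0.1826 [151. 226.]
[0.5779 0.4429] [0.5768 0.2618] 0.181 [158. 192.]
plate px [[215. 160.]
 [338. 144.]
 [343. 181.]
 [219. 197.]] 
 [[ 0.68   0.172  0.008]
 [ 0.728 -0.226  0.008]
 [ 0.607 -0.238  0.008]
 [ 0.56   0.156  0.008]] [ 0.6436 -0.034   0.008 ]
[np.float64(0.121), np.float64(0.4), np.float64(0.121), np.float64(0.397)]
```

View pics/t1.png

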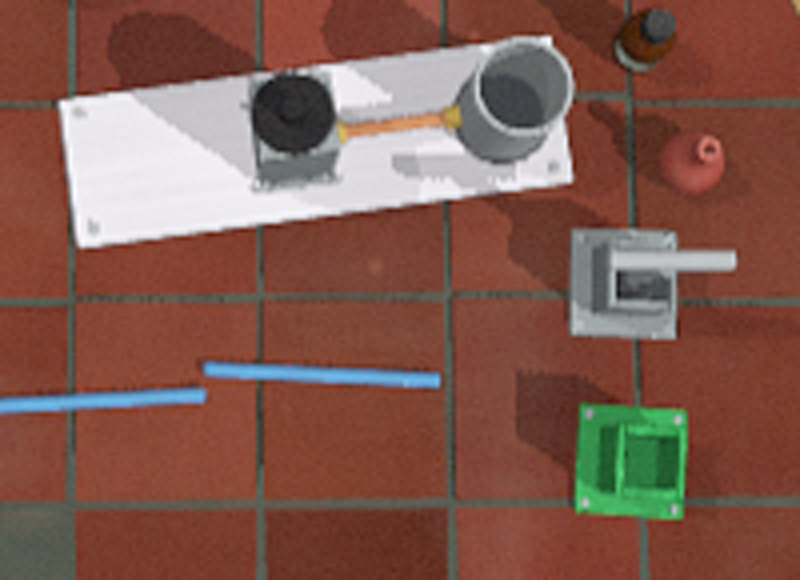

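The crop confirms the picks: grey holder with the key bar from (612,260) to (737,260), cup rim at about (522,88) and cap knob at about (290,103). The green tube at (630,460) is the decoy.

Run:
```python
from h import *
c=cam('top')
f=lambda x,y,z:np.round(onz(c,200+x/4,135+y/4,z),4)
print('cup rim',f(522,88,.133),'cap disc',f(293,113,.146),'knob',f(290,103,.17))
print('bar',f(612,260,.184),f(737,260,.184),'holder',f(623,284,.005))
for k in ((570,230),(677,230),(677,340),(570,335)): print(f(*k,.005))
print(delta((0.4537,-0.105,0.15),zdir=(1,-.06,0)))
```

```text
cup rim [ 0.6618 -0.182   0.133 ] cap disc [ 0.6419 -0.0131  0.146 ] knob [ 0.6449 -0.0104  0.17  ]
bar [ 0.5293 -0.2349  0.184 ] [ 0.5288 -0.3224  0.184 ] holder [ 0.5276 -0.2777  0.005 ]
[ 0.571  -0.2367  0.005 ]
[ 0.5705 -0.3219  0.005 ]
[ 0.4828 -0.3192  0.005 ]
[ 0.4873 -0.2346  0.005 ]
(array([ 0.0647, -0.4654, -0.634 ]), [array([78.5, -0. ,  0. ]), array([-101.5,   -0. ,   -0. ])])
```

Run:
```python
from h import *
print(delta((0.577,0.285,0.25),zdir=(1,0,0)))
```

```text
(array([-0.0357, -0.484 , -0.2255]), [array([75.1, -0. ,  0. ]), array([-1.049e+02, -0.000e+00, -1.000e-01])])
```

{"fn": "servo_tool", "kwargs": {"deltas": [[0,[-0.036,-0.484,-0.2255],[75.1,0,0]],[0,[-0.036,-0.484,-0.2255],[75.1,0,0]],[0,[-0.036,-0.484,-0.2255],[75.1,0,0]],[0,[-0.036,-0.484,-0.2255],[75.1,0,0]],[0,[-0.036,-0.484,-0.2255],[75.1,0,0]],[0,[-0.036,-0.484,-0.2255],[75.1,0,0]],[0,[-0.036,-0.484,-0.2255],[75.1,0,0]],[0,[-0.036,-0.484,-0.2255],[75.1,0,0]],[0,[-0.036,-0.484,-0.2255],[75.1,0,0]],[0,[-0.036,-0.484,-0.2255],[75.1,0,0]],[0,[-0.036,-0.484,-0.2255],[75.1,0,0]],[0,[-0.036,-0.484,-0.2255],[75.1,0,0]],[0,[-0.036,-0.484,-0.2255],[75.1,0,0]],[0,[-0.036,-0.484,-0.2255],[75.1,0,0]]], "squeeze": 30}}

```text
clock: 1.6
tool_pos: [0.5758, 0.2865, 0.2499]
eef_rot: [-0.001, 1.572, 0.001]
force: [0.9, 0.6, -1.0]
width: 0.0918
```

{"fn": "servo_tool", "kwargs": {"deltas": [[0,[-0.08,0,0],[0,0,-85]],[0,[-0.08,0,0],[0,0,-85]],[0,[-0.08,0,0],[0,0,-85]],[0,[-0.08,0,0],[0,0,-85]],[0,[-0.08,0,0],[0,0,-85]],[0,[-0.08,0,0],[0,0,-85]],[0,[-0.08,0,0],[0,0,-85]],[0,[-0.08,0,0],[0,0,-85]],[0,[-0.08,0,0],[0,0,-85]],[0,[-0.08,0,0],[0,0,-85]],[0,[-0.08,0,0],[0,0,-85]],[0,[-0.08,0,0],[0,0,-85]],[0,[-0.08,0,0],[0,0,-85]],[0,[-0.08,0,0],[0,0,-85]]]}}

```text
clock: 3.0
tool_pos: [0.5765, 0.2851, 0.3344]
eef_rot: [-1.136, 1.253, -1.138]
force: [0.2, 0.5, 0.2]
width: 0.0919
```

Run:
```python
from h import *
s=st(); print(s['joints'].round(2)); print(R.from_rotvec(s['eef_rot']).as_matrix().round(2))
print(delta((0.577,0.285,0.10),zdir=(1,-0.006,0)))
```

```text
[-1.36  1.28  1.21  1.17  0.26  1.83 -0.23]
[[-0.   0.   1. ]
 [-1.   0.1 -0. ]
 [-0.1 -1.   0. ]]
(array([2.300e-02, 2.333e-01, 2.000e-04]), [array([ 0.2,  0.3, 84.4]), array([-133.2, -120.8,    0.4])])
```

{"fn": "servo_tool", "kwargs": {"deltas": [[0,[0.0,0.15,0],[0,0,85]],[0,[0.02,0.23,0],[0,0,84.4]],[0,[0.02,0.23,0],[0,0,84.4]],[0,[0.02,0.23,0],[0,0,84.4]],[0,[0.02,0.23,0],[0,0,84.4]],[0,[0.02,0.23,0],[0,0,84.4]],[0,[0.02,0.23,0],[0,0,84.4]],[0,[0.02,0.23,0],[0,0,84.4]],[0,[0.02,0.23,0],[0,0,84.4]],[0,[0.02,0.23,0],[0,0,84.4]],[0,[0.02,0.23,0],[0,0,84.4]],[0,[0.02,0.23,0],[0,0,84.4]],[0,[0.02,0.23,0],[0,0,84.4]]]}}

```text
clock: 4.3
tool_pos: [0.577, 0.2898, 0.1058]
eef_rot: [0.002, 1.568, 0.004]
force: [0.1, 0.1, -0.3]
width: 0.0921
```

Run:
```python
from h import *
print(st()['joints'].round(2)); print(delta((0.577,0.285,0.004),zdir=(1,-0.006,0)))
for t in tubes(cam('top')): print(*t)
```

```text
[-1.08  0.71  0.82  1.74 -0.62  0.97 -0.02]
(array([ 0.1018, -0.0052, -0.0003]), [array([ 0.4,  0.2, -0.2]), array([-179.6,    0.4,    0.2])])
[0.4347 0.2382] [0.4435 0.0587] 0.1798 [221. 235.]
[0.4635 0.0556] [ 0.4537 -0.1277] 0.1835 [280. 228.]
```

{"fn": "servo_tool", "kwargs": {"deltas": [[0,[0.05,-0.005,0],[0,0,0]],[0,[0.075,-0.005,0],[0,0,0]],[0,[0.09,-0.005,0],[0,0,0]],[0,[0.1,-0.005,0],[0,0,0]],[0,[0.1015,-0.005,0],[0,0,0]],[0,[0.1015,-0.005,0],[0,0,0]],[255,[0.1015,-0.005,0],[0,0,0]],[255,[0.1015,-0.005,0],[0,0,0]],[255,[0.1015,-0.005,0],[0,0,0]],[255,[0.1015,-0.005,0],[0,0,0]],[255,[0.1015,-0.005,0],[0,0,0]],[255,[0.1015,-0.005,0],[0,0,0]],[255,[0.1015,-0.005,0],[0,0,0]],[255,[0.1015,-0.005,0],[0,0,0]]], "squeeze": 30}}

```text
clock: 5.75
tool_pos: [0.5768, 0.2852, 0.0033]
eef_rot: [0.0, 1.569, 0.003]
force: [-0.9, 0.6, -0.7]
width: 0.0301
```

{"fn": "servo_tool", "kwargs": {"deltas": [[255,[0,0,0],[0,0,0]],[255,[0,0,0],[0,0,0]],[255,[0,0,0],[0,0,0]],[255,[0,0,0],[0,0,0]],[255,[0,0,0],[0,0,0]],[255,[-0.05,0,0],[0,0,0]],[255,[-0.1,0,0],[0,0,0]],[255,[-0.15,0,0],[0,0,0]],[255,[-0.2,0,0],[0,0,0]],[255,[-0.25,0,0],[0,0,0]],[255,[-0.25,0,0],[0,0,0]]]}}

```text
clock: 6.85
tool_pos: [0.58, 0.2851, 0.2607]
eef_rot: [0.005, 1.558, 0.008]
force: [0.8, -0.0, -0.5]
width: 0.0103
```

```bash
cat >> h.py <<'E'
CUP=np.array([.6617,-.1825]); SY=np.array([-.12,.993,0])
E
python3 - <<'E'
from h import *
from math import *
s=st();print(s['joints'].round(2),s['width'])
a=radians(75) # tool pitch from down toward -y
print(delta((CUP[0],CUP[1],0.30),xdir=(0,-sin(a),-cos(a)),zdir=(1,0,0)))
E
```

```text
[-1.16  0.54  0.95  1.62 -0.47  1.21 -0.11] 0.01033519281563156
(array([-0.0423, -0.4674,  0.0813]), [array([ -0.4,   0.7, -75.5]), array([ 142.1, -110. ,   -1. ])])
```

{"fn": "servo_tool", "kwargs": {"deltas": [[255,[-0.05,0,0],[0,0,-9]],[255,[-0.09,0,0],[0,0,-18]],[255,[-0.09,0,0],[0,0,-27]],[255,[-0.09,0,0],[0,0,-75]],[255,[-0.09,0,0],[0,0,-75]],[255,[-0.09,0,0],[0,0,-75]],[255,[-0.09,0,0],[0,0,-75]],[255,[-0.09,0,0],[0,0,-75]],[255,[-0.09,-0.1,0.02],[0,0,-75]],[255,[-0.09,-0.2,0.04],[0,0,-75]],[255,[-0.09,-0.3,0.06],[0,0,-75]],[255,[-0.09,-0.4,0.08],[0,0,-75]],[255,[-0.09,-0.4,0.08],[0,0,-75]],[255,[-0.09,-0.4,0.08],[0,0,-75]],[255,[-0.09,-0.4,0.08],[0,0,-75]],[255,[-0.09,-0.4,0.08],[0,0,-75]]]}}

```text
clock: 8.45
tool_pos: [0.6582, -0.1094, 0.3472]
eef_rot: [-1.002, 1.315, -1.01]
force: [0.7, -0.2, -0.3]
width: 0.01
```

Run:
```python
from h import *
from math import *
s=st();print(s['joints'].round(2),s['width'])
a=radians(75) # tool pitch from down toward -y
print(delta((CUP[0],CUP[1]-.035,0.35),xdir=(0,-sin(a),-cos(a)),zdir=(1,0,0)))
c=cam('side'); cv2.imwrite('pics/s1.png',c['img'])
```

```text
[-1.07  1.01  1.22  1.63  0.42  1.14 -0.25] 0.009969688120781256
(array([ 0.1034, -0.0316,  0.0033]), [array([-0.6,  0.3, -0.5]), array([179.4,  -0.8,  -0.5])])
```

View pics/s1.png

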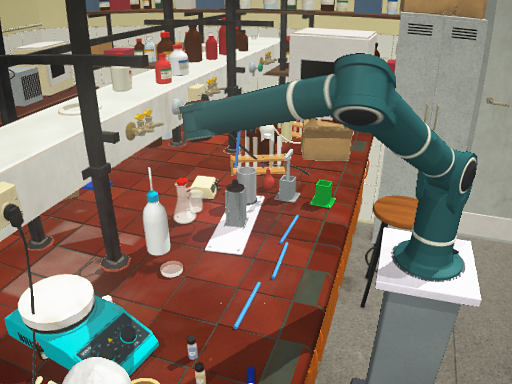

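Side view: the tube is held near vertical at (238,150), next to the cup at (247,180). The elbow is high, and only three tubes are left on the bench.

{"fn": "servo_tool", "kwargs": {"deltas": [[255,[0.05,-0.016,0.002],[0,0,0]],[255,[0.1034,-0.0316,0.0033],[-0.6,0.3,-0.5]],[255,[0.1034,-0.0316,0.0033],[-0.6,0.3,-0.5]],[255,[0.1034,-0.0316,0.0033],[-0.6,0.3,-0.5]],[255,[0.1034,-0.0316,0.0033],[-0.6,0.3,-0.5]]]}}

```text
clock: 9.0
tool_pos: [0.6568, -0.2275, 0.3513]
eef_rot: [-1.008, 1.33, -1.025]
force: [0.4, 0.1, -0.1]
width: 0.0104
```

Run:
```python
from h import *
from math import *
s=st();print(s['joints'].round(2),s['width'])
a=radians(75)
print(delta((CUP[0],CUP[1]-.035,0.25),xdir=(0,-sin(a),-cos(a)),zdir=(1,0,0)))
cs=[cam('top'),cam('side')]
cv2.imwrite('pics/s2.png',np.hstack([cv2.resize(cs[0]['img'][120:220,280:400],(480,400)),cv2.resize(cs[1]['img'][80:220,170:310],(400,400))[:,:320]]))
```

```text
[-0.93  1.    1.25  1.69  0.47  0.97 -0.23] 0.010370455618726711
(array([0.0164, 0.1005, 0.0048]), [array([-0.2, -0.7,  0.1]), array([1.798e+02, 1.000e-01, 1.200e+00])])
```

View pics/s2.png

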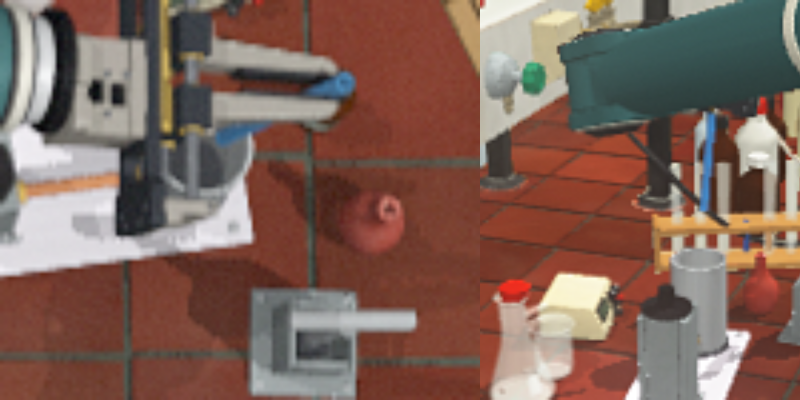

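The tube's lower end at about (225,135) in the left crop is over the cup, so I lower it and release.

{"fn": "servo_tool", "kwargs": {"deltas": [[255,[0.008,0.05,0.005],[0,0,0]],[255,[0.016,0.1,0.005],[0,0,0]],[255,[0.016,0.1,0.005],[0,0,0]],[255,[0.016,0.1,0.005],[0,0,0]],[160,[0.016,0.1,0.005],[0,0,0]],[160,[0.016,0.1,0.005],[0,0,0]],[160,[0.016,0.1,0.005],[0,0,0]],[160,[0.016,0.1,0.005],[0,0,0]],[160,[0.016,0.1,0.005],[0,0,0]],[160,[0.016,0.1,0.005],[0,0,0]],[160,[0.0,0.04,0.005],[0,0,0]],[160,[-0.02,-0.02,0.005],[0,0,0]],[160,[-0.1,-0.04,0.005],[0,0,0]],[160,[-0.1,-0.04,0.005],[0,0,0]],[160,[-0.1,-0.04,0.005],[0,0,0]]]}}

```text
clock: 10.6
tool_pos: [0.6675, -0.1342, 0.4196]
eef_rot: [-1.01, 1.317, -1.017]
force: [0.4, 0.3, -0.2]
width: 0.0345
```

Run:
```python
from h import *
s=st();print(s['joints'].round(2),s['width'],s['tool_pos'])
print(delta((0.454,-0.105,0.20),xdir=(0,0,-1),zdir=(1,-.05,0)))
cs=[cam('top'),cam('side')]
for t in tubes(cs[0]): print(*t)
cv2.imwrite('pics/s3.png',np.hstack([cv2.resize(cs[0]['img'][120:220,280:400],(480,400)),cv2.resize(cs[1]['img'][80:220,170:310],(400,400))[:,:320]]))
```

```text
[-1.04  0.94  1.27  1.58  0.47  1.17 -0.16] 0.03451969875645965 [ 0.66751561 -0.13418376  0.41957518]
(array([ 0.0284,  0.2184, -0.2148]), [array([ 2.2,  2.1, 75. ]), array([-141.2, -108.3,    3.1])])
[0.4352 0.2383] [0.4441 0.0587] 0.1798 [221. 235.]
[0.4637 0.0556] [ 0.4539 -0.1277] 0.1835 [280. 228.]
```

View pics/s3.png

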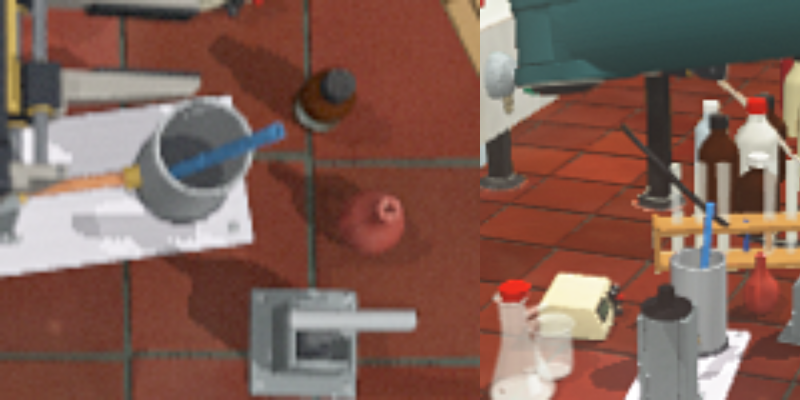

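The first tube is in the cup (top crop (230,150)). Next is the tube ending at (0.454,-0.128).

{"fn": "servo_tool", "kwargs": {"deltas": [[120,[0.0,0.0,-0.05],[0,0,0]],[120,[0.0,0.0,-0.1],[0,0,9]],[120,[0.028,0.2184,-0.215],[2.2,2.1,75]],[120,[0.028,0.2184,-0.215],[2.2,2.1,75]],[120,[0.028,0.2184,-0.215],[2.2,2.1,75]],[120,[0.028,0.2184,-0.215],[2.2,2.1,75]],[120,[0.028,0.2184,-0.215],[2.2,2.1,75]],[120,[0.028,0.2184,-0.215],[2.2,2.1,75]],[120,[0.028,0.2184,-0.215],[2.2,2.1,75]],[120,[0.028,0.2184,-0.215],[2.2,2.1,75]],[120,[0.028,0.2184,-0.215],[2.2,2.1,75]],[120,[0.028,0.2184,-0.215],[2.2,2.1,75]],[120,[0.028,0.2184,-0.215],[2.2,2.1,75]]]}}

```text
clock: 12.0
tool_pos: [0.4486, -0.1065, 0.1964]
eef_rot: [0.043, 1.578, -0.046]
force: [1.1, 1.3, -0.0]
width: 0.0488
```

Run:
```python
from h import *
s=st();print(s['joints'].round(2),s['width'],s['tool_pos'])
print(delta((0.4551,-0.105,0.003),xdir=(0,0,-1),zdir=(1,-.053,0)))
for t in tubes(cam('top')): print(*t)
```

```text
[-0.71  0.24  1.01  2.11 -0.25  0.93  0.38] 0.04878780641956041 [ 0.44863948 -0.10654282  0.19636698]
(array([0.1933, 0.0023, 0.0078]), [array([-0.2, -0.4,  0.1]), array([179.8,   0.2,   0.7])])
[0.4347 0.2382] [0.4435 0.0587] 0.1798 [221. 235.]
[0.4635 0.0556] [ 0.4557 -0.0898] 0.1456 [274. 228.]
[0.4669 0.4621] [0.4657 0.2794] 0.1826 [151. 226.]
[ 0.6675 -0.1754] [ 0.7014 -0.2633] 0.0942 [336. 157.]
```

{"fn": "servo_tool", "kwargs": {"deltas": [[120,[0.05,0.002,0.007],[-0.2,-0.4,0.1]],[120,[0.1,0.002,0.007],[-0.2,-0.4,0.1]],[120,[0.15,0.002,0.007],[-0.2,-0.4,0.1]],[120,[0.18,0.002,0.007],[-0.2,-0.4,0.1]],[120,[0.193,0.002,0.008],[-0.2,-0.4,0.1]],[120,[0.193,0.002,0.008],[-0.2,-0.4,0.1]],[120,[0.193,0.002,0.008],[-0.2,-0.4,0.1]],[255,[0.193,0.002,0.008],[-0.2,-0.4,0.1]],[255,[0.193,0.002,0.008],[-0.2,-0.4,0.1]],[255,[0.193,0.002,0.008],[-0.2,-0.4,0.1]],[255,[0.193,0.002,0.008],[-0.2,-0.4,0.1]],[255,[0.193,0.002,0.008],[-0.2,-0.4,0.1]],[255,[0.193,0.002,0.008],[-0.2,-0.4,0.1]],[255,[0.193,0.002,0.008],[-0.2,-0.4,0.1]],[255,[0.193,0.002,0.008],[-0.2,-0.4,0.1]],[255,[0.193,0.002,0.008],[-0.2,-0.4,0.1]]]}}

```text
clock: 13.65
tool_pos: [0.4557, -0.1047, 0.0035]
eef_rot: [0.04, 1.571, -0.04]
force: [-0.2, 0.2, 2.5]
width: 0.0107
```

{"fn": "servo_tool", "kwargs": {"deltas": [[255,[-0.05,0,0],[0,0,0]],[255,[-0.1,0,0],[0,0,0]],[255,[-0.15,0,0],[0,0,0]],[255,[-0.2,0,0],[0,0,0]],[255,[-0.25,0,0],[0,0,0]],[255,[-0.3,0,0],[0,0,0]],[255,[-0.35,0,0],[0,0,0]],[255,[-0.35,0,0],[0,0,-75]],[255,[-0.35,0,0],[0,0,-75]],[255,[-0.35,0,0],[0,0,-75]],[255,[-0.35,0,0],[0,0,-75]],[255,[-0.35,0,0],[0,0,-75]],[255,[-0.35,0,0],[0,0,-75]],[255,[-0.35,0,0],[0,0,-75]],[255,[-0.35,0,0],[0,0,-75]],[255,[-0.35,0,0],[0,0,-75]],[255,[-0.35,0,0],[0,0,-75]],[255,[-0.35,0,0],[0,0,-75]]]}}

```text
clock: 15.45
tool_pos: [0.4558, -0.105, 0.3536]
eef_rot: [-0.984, 1.355, -1.053]
force: [0.4, -0.1, 0.6]
width: 0.0108
```

```bash
cat >> h.py <<'E'
def cupd(z,a=75):
    a=np.radians(a); return delta((CUP[0],CUP[1]-.035,z),xdir=(0,-np.sin(a),-np.cos(a)),zdir=(1,0,0))
E
python3 - <<'E'
from h import *
s=st();print(s['joints'].round(2),s['width'],s['tool_pos'])
print(cupd(.37))
for t in tubes(cam('top')): print(*t)
E
```

```text
[-1.16  0.51  0.86  2.05  0.82  1.42 -0.74] 0.010811807431271529 [ 0.45576551 -0.104989    0.35360153]
(array([ 0.0939, -0.0423,  0.2115]), [array([-0.7, -2.9, -0. ]), array([ 1.792e+02, -1.000e-01,  4.500e+00])])
[0.4352 0.2414] [0.4404 0.1342] 0.1073 [209. 235.]
[0.4653 0.462 ] [0.4647 0.3613] 0.1007 [138. 227.]
[ 0.6672 -0.1755] [ 0.7019 -0.2631] 0.0942 [336. 157.]
```

{"fn": "servo_tool", "kwargs": {"deltas": [[255,[0.03,-0.01,0.05],[0,0,0]],[255,[0.06,-0.03,0.1],[-0.7,-2.9,0]],[255,[0.09,-0.04,0.15],[-0.7,-2.9,0]],[255,[0.094,-0.042,0.195],[-0.7,-2.9,0]],[255,[0.094,-0.042,0.195],[-0.7,-2.9,0]],[255,[0.094,-0.042,0.195],[-0.7,-2.9,0]],[255,[0.094,-0.042,0.195],[-0.7,-2.9,0]]]}}

```text
clock: 16.2
tool_pos: [0.6444, -0.2185, 0.3716]
eef_rot: [-1.005, 1.321, -1.015]
force: [-0.4, 0.3, -0.1]
width: 0.0105
```

Run:
```python
from h import *
s=st();print(s['joints'].round(2),s['width'],s['tool_pos'])
print(cupd(.25))
c=cam('top');cv2.imwrite('pics/s4.png',cv2.resize(c['img'][120:220,280:400],(480,400)))
```

```text
[-0.78  0.7   0.85  1.71  0.88  1.2  -0.5 ] 0.010455842862378549 [ 0.64436736 -0.21850946  0.37158022]
(array([0.0311, 0.1176, 0.0167]), [array([-0.3, -0.1, -0.3]), array([ 1.797e+02, -4.000e-01,  1.000e-01])])
```

View pics/s4.png

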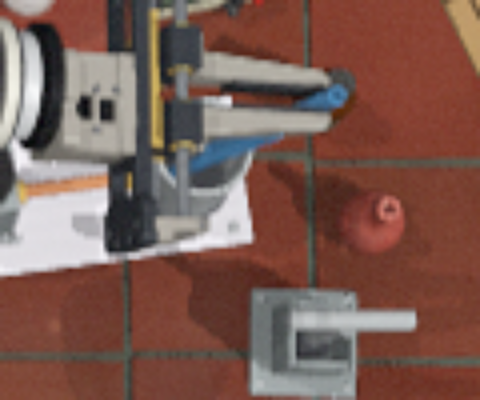

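The new tube hangs in front of the standing one, over the cup. Lowering it.

{"fn": "servo_tool", "kwargs": {"deltas": [[255,[0.012,0.05,0],[0,0,0]],[255,[0.022,0.08,0],[0,0,0]],[255,[0.027,0.1,0],[0,0,0]],[255,[0.031,0.115,0],[0,0,0]],[255,[0.031,0.115,0],[0,0,0]],[160,[0.031,0.115,0],[0,0,0]],[160,[0.031,0.115,0],[0,0,0]],[160,[0.031,0.115,0],[0,0,0]],[160,[0.031,0.115,0],[0,0,0]],[160,[0.031,0.115,0],[0,0,0]],[160,[0.031,0.115,0],[0,0,0]],[160,[0.01,0.06,0],[0,0,0]],[160,[-0.02,0.0,0],[0,0,0]],[160,[-0.1,-0.03,0.0],[0,0,0]],[160,[-0.1,-0.03,0.0],[0,0,0]],[160,[-0.1,-0.03,0.0],[0,0,0]]]}}

```text
clock: 17.85
tool_pos: [0.6469, -0.1246, 0.4298]
eef_rot: [-1.004, 1.313, -1.008]
force: [0.4, -0.0, -0.1]
width: 0.0339
```

Run:
```python
from h import *
s=st();print(s['joints'].round(2),s['width'],s['tool_pos'])
print(delta((0.4415,0.082,0.20),xdir=(0,0,-1),zdir=(1,.049,0)))
cs=[cam('top'),cam('side')]
for t in tubes(cs[0]): print(*t)
for t in tubes(cs[1]): print(t[3])
```

```text
[-0.9   0.65  0.84  1.61  0.83  1.38 -0.43] 0.033945695051446796 [ 0.646875   -0.12456631  0.4297768 ]
(array([-0.1394,  0.2747, -0.2067]), [array([-2.5, -1.1, 74.5]), array([141.4, 107.6,   1.6])])
[0.4347 0.2382] [0.4435 0.0587] 0.1798 [221. 235.]
[ 0.6612 -0.1779] [ 0.698  -0.2646] 0.0942 [337. 159.]
[250. 375.]
[247. 305.]
[280. 260.]
[250. 162.]
```

{"fn": "servo_tool", "kwargs": {"deltas": [[120,[-0.04,0.0,-0.03],[0,0,0]],[120,[-0.08,0.0,-0.07],[0,0,9]],[120,[-0.139,0.275,-0.206],[-2.5,-1.1,74.5]],[120,[-0.139,0.275,-0.206],[-2.5,-1.1,74.5]],[120,[-0.139,0.275,-0.206],[-2.5,-1.1,74.5]],[120,[-0.139,0.275,-0.206],[-2.5,-1.1,74.5]],[120,[-0.139,0.275,-0.206],[-2.5,-1.1,74.5]],[120,[-0.139,0.275,-0.206],[-2.5,-1.1,74.5]],[120,[-0.139,0.275,-0.206],[-2.5,-1.1,74.5]],[120,[-0.139,0.275,-0.206],[-2.5,-1.1,74.5]],[120,[-0.139,0.275,-0.206],[-2.5,-1.1,74.5]],[120,[-0.139,0.275,-0.206],[-2.5,-1.1,74.5]],[120,[-0.139,0.275,-0.206],[-2.5,-1.1,74.5]],[120,[-0.139,0.275,-0.206],[-2.5,-1.1,74.5]]]}}

```text
clock: 19.35
tool_pos: [0.4398, 0.0796, 0.1968]
eef_rot: [-0.039, 1.576, 0.033]
force: [-0.3, 0.1, -0.3]
width: 0.0487
```

Run:
```python
from h import *
s=st();print(s['joints'].round(2),s['width'],s['tool_pos'])
print(delta((0.4424,0.081,0.003),xdir=(0,0,-1),zdir=(1,.049,0)))
for t in tubes(cam('top')): print(*t)
```

```text
[-0.83  0.15  0.64  2.13 -0.11  0.9  -0.08] 0.048720931744693496 [0.43983178 0.07955217 0.19676166]
(array([0.1937, 0.0021, 0.0037]), [array([-0.2, -0.3,  0.2]), array([179.8,   0.3,   0.5])])
[0.4669 0.4621] [0.4657 0.2794] 0.1826 [151. 226.]
[ 0.6612 -0.1779] [ 0.698  -0.2646] 0.0942 [337. 159.]
```

{"fn": "servo_tool", "kwargs": {"deltas": [[120,[0.05,0.002,0.004],[-0.2,-0.3,0.2]],[120,[0.1,0.002,0.004],[-0.2,-0.3,0.2]],[120,[0.15,0.002,0.004],[-0.2,-0.3,0.2]],[120,[0.18,0.002,0.004],[-0.2,-0.3,0.2]],[120,[0.193,0.002,0.004],[-0.2,-0.3,0.2]],[120,[0.193,0.002,0.004],[-0.2,-0.3,0.2]],[120,[0.193,0.002,0.004],[-0.2,-0.3,0.2]],[255,[0.193,0.002,0.004],[-0.2,-0.3,0.2]],[255,[0.193,0.002,0.004],[-0.2,-0.3,0.2]],[255,[0.193,0.002,0.004],[-0.2,-0.3,0.2]],[255,[0.193,0.002,0.004],[-0.2,-0.3,0.2]],[255,[0.193,0.002,0.004],[-0.2,-0.3,0.2]],[255,[0.193,0.002,0.004],[-0.2,-0.3,0.2]],[255,[0.193,0.002,0.004],[-0.2,-0.3,0.2]],[255,[0.193,0.002,0.004],[-0.2,-0.3,0.2]],[255,[0.193,0.002,0.004],[-0.2,-0.3,0.2]]]}}

```text
clock: 21.0
tool_pos: [0.4429, 0.0812, 0.004]
eef_rot: [-0.038, 1.57, 0.039]
force: [-1.1, -0.0, 4.6]
width: 0.0104
```

{"fn": "servo_tool", "kwargs": {"deltas": [[255,[-0.05,0,0],[0,0,0]],[255,[-0.1,0,0],[0,0,0]],[255,[-0.15,0,0],[0,0,0]],[255,[-0.2,0,0],[0,0,0]],[255,[-0.25,0,0],[0,0,0]],[255,[-0.3,0,0],[0,0,0]],[255,[-0.35,0,0],[0,0,0]],[255,[-0.36,0,0],[0,0,-75]],[255,[-0.36,0,0],[0,0,-75]],[255,[-0.36,0,0],[0,0,-75]],[255,[-0.36,0,0],[0,0,-75]],[255,[-0.36,0,0],[0,0,-75]],[255,[-0.36,0,0],[0,0,-75]],[255,[-0.36,0,0],[0,0,-75]],[255,[-0.36,0,0],[0,0,-75]],[255,[-0.36,0,0],[0,0,-75]],[255,[-0.36,0,0],[0,0,-75]],[255,[-0.36,0,0],[0,0,-75]]]}}

```text
clock: 22.8
tool_pos: [0.4429, 0.081, 0.3638]
eef_rot: [-1.041, 1.292, -0.977]
force: [0.5, -0.2, -0.9]
width: 0.0106
```

Run:
```python
from h import *
s=st();print(s['joints'].round(2),s['width'],s['tool_pos'])
print(cupd(.37))
c=cam('top')
for t in tubes(c): print(*t)
cv2.imwrite('pics/s5.png',cv2.resize(c['img'][130:190,295:385],None,fx=7,fy=7,interpolation=cv2.INTER_CUBIC))
```

```text
[-1.22  0.51  0.53  1.87  0.73  1.72 -0.82] 0.010581503230479714 [0.4429479  0.08098355 0.36379622]
(array([ 0.2966, -0.0863,  0.204 ]), [array([ 0.7,  2.7, -0.1]), array([-1.792e+02,  1.000e-01,  4.200e+00])])
[ 0.6612 -0.1779] [ 0.698  -0.2646] 0.0942 [337. 159.]
```

View pics/s5.png

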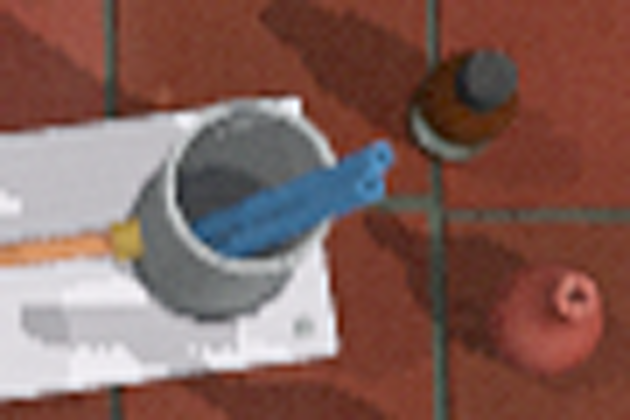

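The two tubes lean together; the +x side of the cup (upper part of the crop) is free, so the third tube goes there.

{"fn": "servo_tool", "kwargs": {"deltas": [[255,[0.05,-0.03,0.05],[0,0,0]],[255,[0.1,-0.05,0.1],[0.7,2.7,0]],[255,[0.15,-0.06,0.15],[0.7,2.7,0]],[255,[0.2,-0.07,0.2],[0.7,2.7,0]],[255,[0.24,-0.08,0.222],[0.7,2.7,0]],[255,[0.29,-0.086,0.222],[0.7,2.7,0]],[255,[0.29,-0.086,0.222],[0.7,2.7,0]],[255,[0.29,-0.086,0.222],[0.7,2.7,0]],[255,[0.29,-0.086,0.222],[0.7,2.7,0]],[255,[0.29,-0.086,0.222],[0.7,2.7,0]]]}}

```text
clock: 23.85
tool_pos: [0.6787, -0.2125, 0.3735]
eef_rot: [-1.006, 1.323, -1.014]
force: [0.3, 1.0, 0.0]
width: 0.0104
```

Run:
```python
from h import *
s=st();print(s['joints'].round(2),s['width'],s['tool_pos'])
print(cupd(.25))
c=cam('top');cv2.imwrite('pics/s6.png',cv2.resize(c['img'][130:190,295:385],None,fx=7,fy=7,interpolation=cv2.INTER_CUBIC))
```

```text
[-0.65  0.69  0.68  1.6   0.94  1.29 -0.51] 0.010432330805412034 [ 0.678729   -0.2124621   0.37348459]
(array([ 0.0375,  0.1177, -0.0175]), [array([-0.3, -0.1, -0.3]), array([179.7,  -0.5,   0.2])])
```

{"fn": "servo_tool", "kwargs": {"deltas": [[255,[0.012,0.05,0],[0,0,0]],[255,[0.022,0.08,0],[0,0,0]],[255,[0.027,0.1,0],[0,0,0]],[255,[0.032,0.115,0],[0,0,0]],[255,[0.032,0.115,0],[0,0,0]],[160,[0.032,0.115,0],[0,0,0]],[160,[0.032,0.115,0],[0,0,0]],[160,[0.032,0.115,0],[0,0,0]],[160,[0.032,0.115,0],[0,0,0]],[160,[0.032,0.115,0],[0,0,0]],[160,[0.032,0.115,0],[0,0,0]],[160,[0.01,0.06,0],[0,0,0]],[160,[-0.02,0.0,0],[0,0,0]],[160,[-0.1,-0.03,0.0],[0,0,0]],[160,[-0.1,-0.03,0.0],[0,0,0]],[160,[-0.1,-0.03,0.0],[0,0,0]]]}}

```text
clock: 25.5
tool_pos: [0.6816, -0.1172, 0.4321]
eef_rot: [-1.004, 1.313, -1.006]
force: [-0.1, -0.4, 0.0]
width: 0.0342
```

Run:
```python
from h import *
s=st();print(s['joints'].round(2),s['width'],s['tool_pos'])
print(delta((0.4658,0.3025,0.20),xdir=(0,0,-1),zdir=(1,-.006,0)))
cs=[cam('top'),cam('side')]
for t in tubes(cs[0]): print(*t)
for t in tubes(cs[1]): print(t[3])
cv2.imwrite('pics/s7.png',np.hstack([cv2.resize(cs[0]['img'][130:190,295:385],(600,400)),cv2.resize(cs[1]['img'][120:220,220:270],(200,400))]))
```

```text
[-0.76  0.65  0.66  1.5   0.9   1.46 -0.44] 0.03415398133908303 [ 0.68164198 -0.11721745  0.43209414]
(array([-0.3442,  0.3342, -0.2156]), [array([ 0.2,  1. , 74.5]), array([-143.1, -108.8,    1.4])])
[ 0.6687 -0.1733] [ 0.7011 -0.2634] 0.0958 [336. 157.]
[250. 375.]
[247. 305.]
[249. 162.]
```

View pics/s7.png

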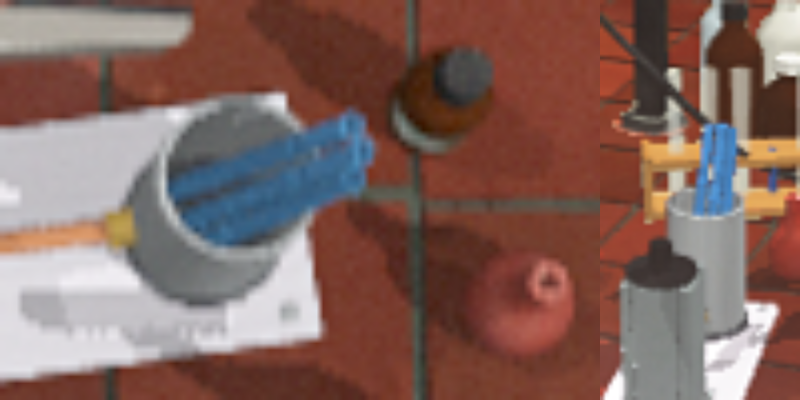

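Three tubes stand in the cup. Now the fourth, at (0.466, 0.279 to 0.462).

{"fn": "servo_tool", "kwargs": {"deltas": [[120,[-0.05,0.0,-0.03],[0,0,0]],[120,[-0.1,0.0,-0.07],[0,0,9]],[120,[-0.15,0.04,-0.1],[0,0,18]],[120,[-0.344,0.334,-0.215],[0,1,74.5]],[120,[-0.344,0.334,-0.215],[0,1,74.5]],[120,[-0.344,0.334,-0.215],[0,1,74.5]],[120,[-0.344,0.334,-0.215],[0,1,74.5]],[120,[-0.344,0.334,-0.215],[0,1,74.5]],[120,[-0.344,0.334,-0.215],[0,1,74.5]],[120,[-0.344,0.334,-0.215],[0,1,74.5]],[120,[-0.344,0.334,-0.215],[0,1,74.5]],[120,[-0.344,0.334,-0.215],[0,1,74.5]],[120,[-0.344,0.334,-0.215],[0,1,74.5]],[120,[-0.344,0.334,-0.215],[0,1,74.5]],[120,[-0.344,0.334,-0.215],[0,1,74.5]],[120,[-0.344,0.334,-0.215],[0,1,74.5]]]}}

```text
clock: 27.2
tool_pos: [0.4663, 0.2981, 0.1977]
eef_rot: [0.007, 1.578, -0.009]
force: [-0.5, 0.2, -0.3]
width: 0.049
```

Run:
```python
from h import *
s=st();print(s['joints'].round(2),s['width'],s['tool_pos'])
print(delta((0.4658,0.3025,0.003),xdir=(0,0,-1),zdir=(1,-.006,0)))
for t in tubes(cam('top')): print(*t)
for t in tubes(cam('side')): print(t[3])
```

```text
[-0.89  0.33  0.32  1.87 -0.13  0.97 -0.52] 0.04896362532583242 [0.46629554 0.29808416 0.19768481]
(array([0.1947, 0.0047, 0.0008]), [array([-0.3, -0.4,  0.1]), array([1.797e+02, 1.000e-01, 6.000e-01])])
[ 0.6679 -0.174 ] [ 0.703  -0.2627] 0.0954 [336. 157.]
[250. 375.]
[247. 305.]
```

{"fn": "servo_tool", "kwargs": {"deltas": [[120,[0.05,0.004,0],[-0.2,-0.3,0.2]],[120,[0.1,0.004,0],[-0.2,-0.3,0.2]],[120,[0.15,0.004,0],[-0.2,-0.3,0.2]],[120,[0.18,0.004,0],[-0.2,-0.3,0.2]],[120,[0.194,0.005,0],[-0.2,-0.3,0.2]],[120,[0.194,0.005,0],[-0.2,-0.3,0.2]],[120,[0.194,0.005,0],[-0.2,-0.3,0.2]],[255,[0.194,0.005,0],[-0.2,-0.3,0.2]],[255,[0.194,0.005,0],[-0.2,-0.3,0.2]],[255,[0.194,0.005,0],[-0.2,-0.3,0.2]],[255,[0.194,0.005,0],[-0.2,-0.3,0.2]],[255,[0.194,0.005,0],[-0.2,-0.3,0.2]],[255,[0.194,0.005,0],[-0.2,-0.3,0.2]],[255,[0.194,0.005,0],[-0.2,-0.3,0.2]],[255,[0.194,0.005,0],[-0.2,-0.3,0.2]],[255,[0.194,0.005,0],[-0.2,-0.3,0.2]]]}}

```text
clock: 28.9
tool_pos: [0.4646, 0.3034, 0.0038]
eef_rot: [0.007, 1.573, -0.003]
force: [-1.6, 0.3, 4.2]
width: 0.0104
```

{"fn": "servo_tool", "kwargs": {"deltas": [[255,[-0.05,0,0],[0,0,0]],[255,[-0.1,0,0],[0,0,0]],[255,[-0.15,0,0],[0,0,0]],[255,[-0.2,0,0],[0,0,0]],[255,[-0.25,0,0],[0,0,0]],[255,[-0.3,0,0],[0,0,0]],[255,[-0.35,0,0],[0,0,0]],[255,[-0.37,0,0],[0,0,-75]],[255,[-0.37,0,0],[0,0,-75]],[255,[-0.37,0,0],[0,0,-75]],[255,[-0.37,0,0],[0,0,-75]],[255,[-0.37,0,0],[0,0,-75]],[255,[-0.37,0,0],[0,0,-75]],[255,[-0.37,0,0],[0,0,-75]],[255,[-0.37,0,0],[0,0,-75]],[255,[-0.37,0,0],[0,0,-75]],[255,[-0.37,0,0],[0,0,-75]],[255,[-0.37,0,0],[0,0,-75]]]}}

```text
clock: 30.7
tool_pos: [0.4636, 0.3076, 0.3644]
eef_rot: [-1.032, 1.317, -1.027]
force: [-0.8, 1.3, -3.5]
width: 0.0103
```

Run:
```python
from h import *
s=st();print(s['joints'].round(2),s['width'],s['tool_pos'])
print(cupd(.37))
for t in tubes(cam('top')): print(*t)
```

```text
[-1.6   1.22  1.39  1.35  0.1   1.84 -0.17] 0.010312927989118224 [0.4635715  0.30756037 0.36436007]
(array([ 0.5084, -0.1318,  0.1978]), [array([ 0.2, -0. ,  1.2]), array([-179.8,   -1.8,   -0. ])])
[ 0.6682 -0.1739] [ 0.7033 -0.2626] 0.0954 [336. 157.]
```

{"fn": "servo_tool", "kwargs": {"deltas": [[255,[0.05,-0.03,0.03],[0,0,0]],[255,[0.1,-0.05,0.06],[0,0,0]],[255,[0.15,-0.06,0.09],[0,0,0]],[255,[0.2,-0.07,0.12],[0,0,0]],[255,[0.25,-0.08,0.15],[0,0,0]],[255,[0.3,-0.1,0.18],[0,0,1]],[255,[0.35,-0.11,0.18],[0,0,1]],[255,[0.4,-0.12,0.18],[0,0,1]],[255,[0.45,-0.125,0.18],[0,0,1]],[255,[0.503,-0.132,0.18],[0.2,0,1.2]],[255,[0.503,-0.132,0.18],[0.2,0,1.2]],[255,[0.503,-0.132,0.18],[0.2,0,1.2]],[255,[0.503,-0.132,0.18],[0.2,0,1.2]],[255,[0.503,-0.132,0.18],[0.2,0,1.2]]]}}

```text
clock: 32.15
tool_pos: [0.6435, -0.215, 0.3703]
eef_rot: [-0.996, 1.327, -1.004]
force: [-0.1, -0.6, -0.7]
width: 0.0104
```

Run:
```python
from h import *
s=st();print(s['joints'].round(2),s['width'],s['tool_pos'])
print(cupd(.25))
```

```text
[-1.01  1.08  1.42  1.72  0.28  0.93 -0.05] 0.010413927648687505 [ 0.64354997 -0.21500012  0.37027438]
(array([0.0356, 0.115 , 0.0177]), [array([-0.3, -0.1, -1. ]), array([ 1.797e+02, -1.600e+00,  1.000e-01])])
```

{"fn": "servo_tool", "kwargs": {"deltas": [[255,[0.012,0.05,0],[0,0,-1]],[255,[0.022,0.08,0],[0,0,-1]],[255,[0.027,0.1,0],[0,0,-1]],[255,[0.032,0.115,0],[0,0,-1]],[255,[0.032,0.115,0],[0,0,-1]],[160,[0.032,0.115,0],[0,0,-1]],[160,[0.032,0.115,0],[0,0,0]],[160,[0.032,0.115,0],[0,0,0]],[160,[0.032,0.115,0],[0,0,0]],[160,[0.032,0.115,0],[0,0,0]],[160,[0.032,0.115,0],[0,0,0]],[160,[0.01,0.06,0],[0,0,0]],[160,[-0.02,0.0,0],[0,0,0]],[160,[-0.1,-0.03,0.0],[0,0,0]],[160,[-0.18,-0.04,0.0],[0,0,0]],[160,[-0.18,-0.04,0.0],[0,0,0]],[160,[-0.18,-0.04,0.0],[0,0,0]],[160,[-0.18,-0.04,0.0],[0,0,0]]]}}

```text
clock: 33.95
tool_pos: [0.6463, -0.0479, 0.4608]
eef_rot: [-0.999, 1.319, -0.998]
force: [-0.5, 0.6, -0.0]
width: 0.0341
```

Run:
```python
from h import *
s=st();print(s['joints'].round(2),s['width'],s['tool_pos'])
cs=[cam('top'),cam('side')]
for t in tubes(cs[0]): print(*t)
cv2.imwrite('pics/s8.png',np.hstack([cv2.resize(cs[0]['img'][130:190,295:385],(600,400)),cv2.resize(cs[1]['img'][120:220,220:270],(200,400))]))
```

```text
[-1.19  1.02  1.46  1.52  0.29  1.28  0.01] 0.03406683163299255 [ 0.64627532 -0.04786129  0.46075306]
[ 0.6659 -0.1742] [ 0.6988 -0.2656] 0.0971 [337. 158.]
```

View pics/s8.png

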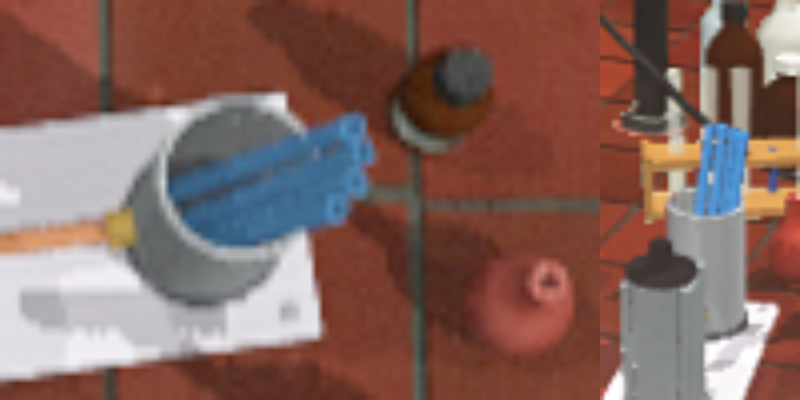

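All four tubes stand in the cup, with tops at (350,120) to (335,207) in the crop. Now the cap.

Run:
```python
from h import *
print(delta((0.6415,-0.0135,.25),zdir=(.993,.12,0)))
```

```text
(array([ 0.02  ,  0.2109, -0.003 ]), [array([-6.1, -4.3, 73.9]), array([139.1, 104.8,   6.1])])
```

{"fn": "servo_tool", "kwargs": {"deltas": [[120,[0,0.0,0],[0,0,9]],[120,[0,0,0],[-2,-1,27]],[120,[0,0,0],[-3,-2,36]],[120,[0.01,0.02,0],[-6.1,-4.3,74]],[120,[0.02,0.1,-0.003],[-6.1,-4.3,74]],[120,[0.02,0.15,-0.003],[-6.1,-4.3,74]],[120,[0.02,0.2109,-0.003],[-6.1,-4.3,74]],[120,[0.02,0.2109,-0.003],[-6.1,-4.3,74]],[120,[0.02,0.2109,-0.003],[-6.1,-4.3,74]],[120,[0.02,0.2109,-0.003],[-6.1,-4.3,74]],[120,[0.02,0.2109,-0.003],[-6.1,-4.3,74]],[120,[0.02,0.2109,-0.003],[-6.1,-4.3,74]],[120,[0.02,0.2109,-0.003],[-6.1,-4.3,74]],[120,[0.02,0.2109,-0.003],[-6.1,-4.3,74]]]}}

```text
clock: 35.45
tool_pos: [0.6417, -0.0119, 0.2499]
eef_rot: [-0.094, 1.569, 0.097]
force: [-0.3, -0.6, 0.5]
width: 0.0485
```

Run:
```python
from h import *
s=st();print(s['joints'].round(2),s['width'],s['tool_pos'])
print(delta((0.6415,-0.0135,.15),zdir=(.993,.12,0)))
c=cam('side');cv2.imwrite('pics/s9.png',cv2.resize(c['img'][100:240,170:310],(560,560)))
```

```text
[-0.68  0.56  0.95  1.63 -0.48  1.2   0.49] 0.04848285252934965 [ 0.64171823 -0.01194623  0.2499371 ]
(array([ 0.0999, -0.0017, -0.0004]), [array([ 0.1,  0. , -0.1]), array([-179.9,    0.2,    0. ])])
```

View pics/s9.png

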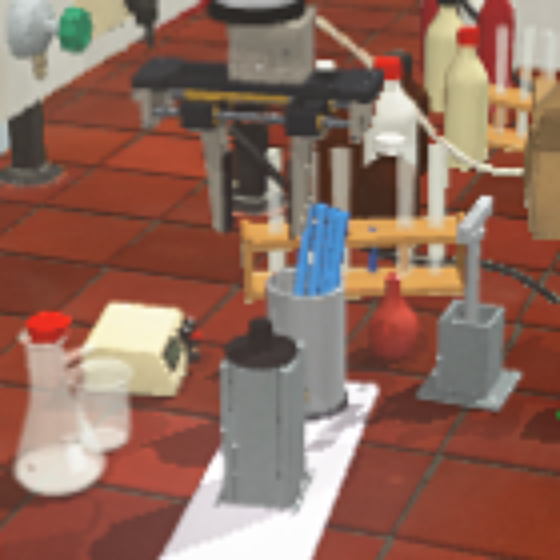

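The gripper is centred over the knob at (260,330) in the crop.

{"fn": "servo_tool", "kwargs": {"deltas": [[120,[0.05,-0.0017,0],[0,0,0]],[120,[0.08,-0.0017,0],[0,0,0]],[120,[0.095,-0.0017,0],[0,0,0]],[120,[0.098,-0.0017,0],[0,0,0]],[120,[0.098,-0.0017,0],[0,0,0]],[255,[0.098,-0.0017,0],[0,0,0]],[255,[0.098,-0.0017,0],[0,0,0]],[255,[0.098,-0.0017,0],[0,0,0]],[255,[0.098,-0.0017,0],[0,0,0]],[255,[0.098,-0.0017,0],[0,0,0]],[255,[0.098,-0.0017,0],[0,0,0]],[255,[0.098,-0.0017,0],[0,0,0]]], "squeeze": 25}}

```text
clock: 36.7
tool_pos: [0.6423, -0.0137, 0.1527]
eef_rot: [-0.094, 1.567, 0.097]
force: [-0.7, 1.3, 5.6]
width: 0.0194
```

{"fn": "servo_tool", "kwargs": {"deltas": [[255,[-0.01,0,0],[0,0,0]],[255,[-0.03,0,0],[0,0,0]],[255,[-0.06,0,0],[0,0,0]],[255,[-0.1,0,0],[0,0,0]],[255,[-0.1,0,0],[0,0,0]]]}}

```text
clock: 37.2
tool_pos: [0.6448, -0.0151, 0.2581]
eef_rot: [-0.094, 1.559, 0.096]
force: [0.6, -0.5, -1.5]
width: 0.0191
```

Run:
```python
from h import *
s=st();print(s['joints'].round(2),s['width'],s['tool_pos'])
print(delta((0.6266,0.107,.12),zdir=(.993,.12,0)))
```

```text
[-0.68  0.55  0.96  1.62 -0.48  1.21  0.5 ] 0.019137433742133874 [ 0.64476536 -0.01510119  0.25812018]
(array([ 0.1382,  0.1233, -0.0046]), [array([ 0.1,  0.6, -0.1]), array([-1.799e+02,  1.000e-01,  9.000e-01])])
```

{"fn": "servo_tool", "kwargs": {"deltas": [[255,[0,0.05,0],[0,0,0]],[255,[0,0.1,-0.002],[0,0.3,0]],[255,[0.03,0.1233,-0.003],[0,0.6,0]],[255,[0.08,0.1233,-0.003],[0,0.6,0]],[255,[0.12,0.1233,-0.003],[0,0.6,0]],[255,[0.16,0.1233,-0.003],[0,0.6,0]],[255,[0.19,0.1233,-0.003],[0,0.6,0]],[255,[0.19,0.1233,-0.003],[0,0.6,0]],[255,[0.19,0.1233,-0.003],[0,0.6,0]]]}}

```text
clock: 38.1
tool_pos: [0.6286, 0.1068, 0.0683]
eef_rot: [-0.095, 1.57, 0.095]
force: [0.5, -0.1, -0.1]
width: 0.0192
```

Run:
```python
from h import *
s=st();print(s['joints'].round(2),s['width'],s['tool_pos'])
print(delta((0.6266,0.107,.032),zdir=(.993,.12,0)))
```

```text
[-0.77  0.75  0.79  1.77 -0.66  0.91  0.44] 0.0191848838269286 [0.62860978 0.10684553 0.0683222 ]
(array([ 0.0363,  0.0004, -0.0019]), [array([ 0. , -0.1, -0. ]), array([-1.8e+02,  0.0e+00, -1.0e-01])])
```

{"fn": "servo_tool", "kwargs": {"deltas": [[255,[0.02,0,-0.002],[0,0,0]],[255,[0.03,0,-0.002],[0,0,0]],[255,[0.034,0,-0.002],[0,0,0]],[255,[0.0355,0,-0.002],[0,0,0]],[255,[0.0355,0,-0.002],[0,0,0]],[255,[0.0355,0,-0.002],[0,0,0]]]}}

```text
clock: 38.7
tool_pos: [0.6271, 0.1066, 0.0336]
eef_rot: [-0.095, 1.569, 0.095]
force: [0.1, -0.1, -1.0]
width: 0.019
```

{"fn": "servo_tool", "kwargs": {"deltas": [[120,[0,0,0],[0,0,0]],[120,[0,0,0],[0,0,0]],[120,[0,0,0],[0,0,0]],[120,[0,0,0],[0,0,0]],[120,[0,0,0],[0,0,0]],[120,[-0.04,0,0],[0,0,0]],[120,[-0.09,0,0],[0,0,0]],[120,[-0.14,0,0],[0,0,0]],[120,[-0.19,0,0],[0,0,0]],[120,[-0.24,0,0],[0,0,0]],[120,[-0.29,0,0],[0,0,0]],[120,[-0.29,0,0],[0,0,0]]]}}

```text
clock: 39.9
tool_pos: [0.6305, 0.1057, 0.3309]
eef_rot: [-0.093, 1.558, 0.096]
force: [-0.5, -0.4, -0.2]
width: 0.0485
```

Run:
```python
from h import *
s=st();print(s['joints'].round(2),s['width'],s['tool_pos'])
print(delta((0.529,-0.2785,.33),zdir=(1,0,0)))
c=cam('top');cv2.imwrite('pics/s10.png',cv2.resize(c['img'],(800,600)))
```

```text
[-0.91  0.48  1.    1.55 -0.42  1.33  0.26] 0.048541619308781134 [0.63049168 0.10565766 0.33087807]
(array([-0.0014, -0.3692, -0.1469]), [array([ 6.9,  0.6, -0.1]), array([-173.1,    0.2,    1. ])])
```

Run:
```python
from h import *
c=cam('top'); d=cam('side')
a=cv2.resize(c['img'][135:205,260:330],(560,560),interpolation=cv2.INTER_CUBIC)
b=cv2.resize(d['img'][160:240,215:245],(210,560),interpolation=cv2.INTER_CUBIC)
for z,col in((.14,(0,0,255)),):
  for x,y in((-.02,-.02),(.02,-.02),(.02,.02),(-.02,.02),(-.03,-.03),(.03,-.03),(.03,.03),(-.03,.03)):
    S=np.array([.6436,-.034]); yy=np.array([-.12,.993]); xx=np.array([.993,.12]); p=S+xx*x+yy*(y+.02)
    u=proj(c,(p[0],p[1],z)); cv2.circle(a,tuple(int(q) for q in ((u-[260,135]+.5)*8)),2,col,-1)
    u=proj(d,(p[0],p[1],z)); cv2.circle(b,tuple(int(q) for q in ((u-[215,160]+.5)*7)),2,col,-1)
cv2.imwrite('pics/s11.png',np.hstack([a,b]))
```

```text
(no output)
```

View pics/s11.png

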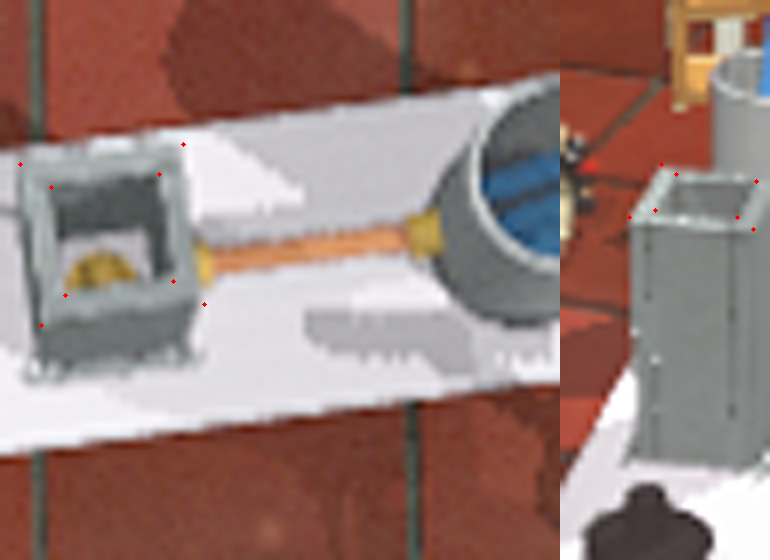

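Top crop: the open shaft at about (112,238) agrees with my predicted corners to within about 1 mm, the stem is visible at (100,272), and the cap lies on the bare end (bottom of the side crop). Now the key.

{"fn": "servo_tool", "kwargs": {"deltas": [[120,[-0.01,-0.05,-0.02],[0,0,0]],[120,[-0.01,-0.1,-0.04],[1,0,0]],[120,[-0.01,-0.15,-0.06],[2,0,0]],[120,[-0.01,-0.2,-0.08],[3,0,0]],[120,[-0.01,-0.25,-0.1],[5,0.6,0]],[120,[-0.01,-0.3,-0.12],[6.9,0.6,0]],[120,[-0.001,-0.369,-0.147],[6.9,0.6,0]],[120,[-0.001,-0.369,-0.147],[6.9,0.6,0]],[120,[-0.001,-0.369,-0.147],[6.9,0.6,0]],[120,[-0.001,-0.369,-0.147],[6.9,0.6,0]],[120,[-0.001,-0.369,-0.147],[6.9,0.6,0]]], "squeeze": 50}}

```text
clock: 41.15
tool_pos: [0.5256, -0.2756, 0.3224]
eef_rot: [-0.001, 1.585, 0.003]
force: [0.2, 0.2, -0.3]
width: 0.0486
```

Run:
```python
from h import *
s=st();print(s['joints'].round(2),s['width'],s['tool_pos'])
print(delta((0.529,-0.2785,.158),zdir=(1,0,0)))
c=cam('side');K=c['img']; hsv=cv2.cvtColor(K,cv2.COLOR_BGR2HSV)
# bar ends predicted in side view
for y in(-.2335,-.3235): print(proj(c,(.529,y,.184)))
cv2.imwrite('pics/s12.png',cv2.resize(K[110:220,250:320],(700,1100))[:600*2:2,::2])
cv2.imwrite('pics/s12.png',cv2.resize(K[110:210,240:340],(600,600),interpolation=cv2.INTER_CUBIC))
```

```text
[-0.36  0.43  1.08  1.66 -0.38  1.31  0.79] 0.0486280176410592 [ 0.52563706 -0.2756244   0.32235739]
(array([ 0.1643, -0.0031,  0.0057]), [array([ 0.1, -0.8, -0.1]), array([-1.799e+02,  1.000e-01, -1.300e+00])])
[285.43126395 156.16693252]
[291.48453916 147.95025932]
```

View pics/s12.png

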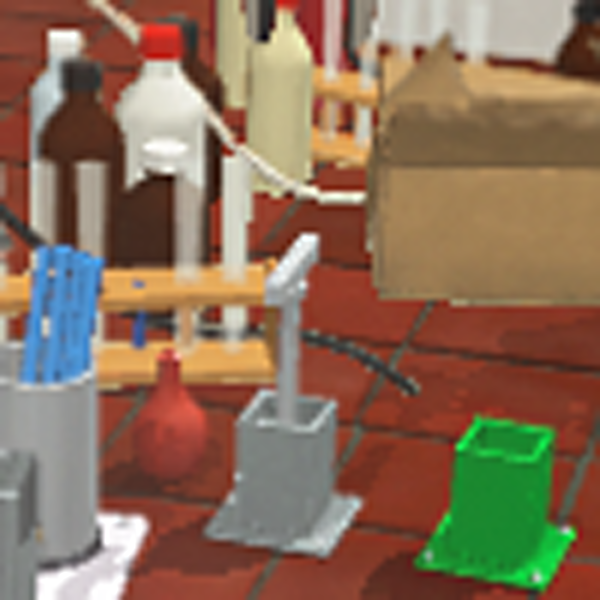

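The bar runs from (283,275) to (308,238) in the crop, within 2 px of prediction. The key stands upright in the grey holder.

{"fn": "servo_tool", "kwargs": {"deltas": [[120,[0.05,-0.003,0.0057],[0.1,-0.8,0]],[120,[0.1,-0.003,0.0057],[0.1,-0.8,0]],[120,[0.13,-0.003,0.0057],[0.1,-0.8,0]],[120,[0.15,-0.003,0.0057],[0.1,-0.8,0]],[120,[0.164,-0.003,0.0057],[0.1,-0.8,0]],[120,[0.164,-0.003,0.0057],[0.1,-0.8,0]],[120,[0.164,-0.003,0.0057],[0.1,-0.8,0]]]}}

```text
clock: 41.9
tool_pos: [0.5302, -0.2777, 0.1592]
eef_rot: [-0.002, 1.57, 0.003]
force: [-1.1, 0.1, -0.2]
width: 0.0489
```

{"fn": "servo_tool", "kwargs": {"deltas": [[255,[0,0,0],[0,0,0]],[255,[0,0,0],[0,0,0]],[255,[0,0,0],[0,0,0]],[255,[0,0,0],[0,0,0]],[255,[0,0,0],[0,0,0]],[255,[0,0,0],[0,0,0]],[255,[0,0,0],[0,0,0]],[255,[0,0,0],[0,0,0]]]}}

```text
clock: 42.7
tool_pos: [0.5305, -0.2778, 0.1595]
eef_rot: [-0.002, 1.569, 0.003]
force: [0.3, 0.6, 2.8]
width: 0.0124
```

Run:
```python
from h import *
s=st();print(s['joints'].round(2),s['width'],s['tool_pos'],s['force'])
print(delta((0.529,-0.2785,.158),zdir=(1,0,0)))
```

```text
[-0.25  0.59  0.94  1.83 -0.56  1.01  0.92] 0.012400276734493787 [ 0.53047112 -0.27784238  0.1594798 ] [0.31246818 0.58003221 2.77934483]
(array([ 0.0015, -0.0007, -0.0015]), [array([ 0.2,  0.1, -0. ]), array([-1.798e+02,  0.000e+00,  1.000e-01])])
```

{"fn": "servo_tool", "kwargs": {"deltas": [[255,[-0.02,0,0],[0,0,0]],[255,[-0.05,0,0],[0,0,0]],[255,[-0.08,0,0],[0,0,0]],[255,[-0.11,0,0],[0,0,0]],[255,[-0.14,0,0],[0,0,0]],[255,[-0.175,0,0],[0,0,0]],[255,[-0.175,0,0],[0,0,0]],[255,[-0.175,0,0],[0,0,0]]]}}

```text
clock: 43.5
tool_pos: [0.5299, -0.2776, 0.334]
eef_rot: [-0.001, 1.569, 0.003]
force: [-0.5, 0.8, -2.3]
width: 0.0125
```

```bash
cat >> h.py <<'E'
SH=np.array([.641,-.0141])
def keyd(yaw,z,off=(0,-.0007)):
    """TCP pose so that key axis is at SH; yaw deg of tool z; off = key centre rel. TCP (tool y component)"""
    a=np.radians(yaw); zd=np.array([np.cos(a),np.sin(a),0]); yd=np.array([-np.sin(a),np.cos(a)])
    return delta((SH[0]-yd[0]*off[1],SH[1]-yd[1]*off[1],z),zdir=zd)
E
python3 - <<'E'
from h import *
s=st();print(s['joints'].round(2),s['width'],s['tool_pos'],s['force'])
print(keyd(14,.33))
E
```

```text
[-0.36  0.42  1.09  1.64 -0.38  1.32  0.79] 0.012515828348672571 [ 0.52993298 -0.27764914  0.33400067] [-0.49867657  0.76493138 -2.34018927]
(array([0.0045, 0.2639, 0.1117]), [array([-13.8,   0.1,  -0.1]), array([ 1.662e+02, -1.000e-01, -1.000e-01])])
```

{"fn": "servo_tool", "kwargs": {"deltas": [[255,[0,0.03,0.01],[-2,0,0]],[255,[0,0.07,0.025],[-4,0,0]],[255,[0,0.11,0.04],[-6,0,0]],[255,[0,0.15,0.06],[-9,0,0]],[255,[0,0.19,0.08],[-12,0,0]],[255,[0,0.23,0.1],[-13.8,0,0]],[255,[0.0,0.255,0.11],[-13.8,0,0]],[255,[0.0,0.2639,0.1117],[-13.8,0,0]],[255,[0.0,0.2639,0.1117],[-13.8,0,0]],[255,[0.0,0.2639,0.1117],[-13.8,0,0]],[255,[0.0,0.2639,0.1117],[-13.8,0,0]]]}}

```text
clock: 44.6
tool_pos: [0.64, -0.0159, 0.3344]
eef_rot: [-0.188, 1.561, 0.189]
force: [0.1, 0.2, -2.6]
width: 0.0128
```

Run:
```python
from h import *
s=st();print(s['joints'].round(2),s['width'],s['tool_pos'],s['force'])
print(keyd(14,.33))
ds=[cam('side'),cam('top')]
c=ds[0]; P=[proj(c,(SH[0],SH[1],z)) for z in(.179,.215,.14)]; print(P)
a=cv2.resize(c['img'][110:210,195:265],(420,600),interpolation=cv2.INTER_CUBIC)
for p in P: cv2.circle(a,tuple(int(q) for q in ((p-[195,110]+.5)*6)),2,(0,0,255),-1)
cv2.imwrite('pics/s13.png',a)
```

```text
[-0.7   0.48  0.98  1.53 -0.41  1.35  0.56] 0.012810382142230311 [ 0.64004638 -0.01593506  0.33442147] [ 0.08529829  0.15498406 -2.57530101]
(array([0.0044, 0.0023, 0.0014]), [array([-0.2,  0.1, -0. ]), array([ 1.798e+02, -0.000e+00, -1.000e-01])])
[array([235.26973581, 176.84916913]), array([235.06857766, 166.78031266]), array([235.48624181, 187.50994267])]
```

View pics/s13.png

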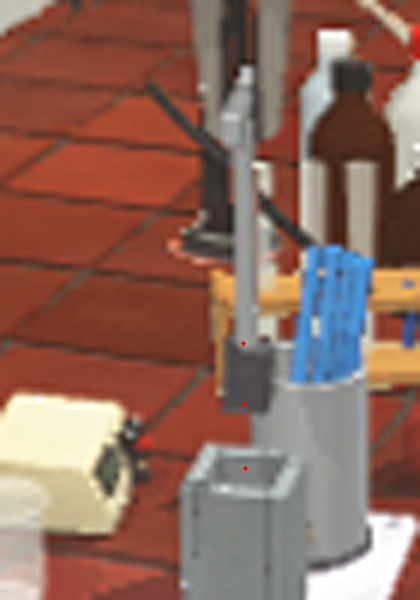

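The key hangs upright, with its foot at (247,405) in line with the shaft mouth at (245,468). Entering the shaft.

{"fn": "servo_tool", "kwargs": {"deltas": [[255,[0,0.0023,0.0014],[0,0,0]],[255,[0.01,0.0023,0.0014],[0,0,0]],[255,[0.02,0.0023,0.0014],[0,0,0]],[255,[0.03,0.0023,0.0014],[0,0,0]],[255,[0.04,0.0023,0.0014],[0,0,0]],[255,[0.05,0.0023,0.0014],[0,0,0]],[255,[0.06,0.0023,0.0014],[0,0,0]],[255,[0.075,0.0023,0.0014],[0,0,0]],[255,[0.09,0.0023,0.0014],[0,0,0]],[255,[0.105,0.0023,0.0014],[0,0,0]],[255,[0.12,0.0023,0.0014],[0,0,0]],[255,[0.125,0.0023,0.0014],[0,0,0]],[255,[0.125,0.0023,0.0014],[0,0,0]]]}}

```text
clock: 46.0
tool_pos: [0.6409, -0.0125, 0.2086]
eef_rot: [-0.188, 1.562, 0.19]
force: [-0.4, 0.1, -3.4]
width: 0.0128
```

Run:
```python
from h import *
s=st();print(s['joints'].round(2),s['width'],s['tool_pos'],s['force'],s['wrist_torque'])
print(keyd(14,.175))
```

```text
[-0.66  0.59  0.9   1.68 -0.51  1.13  0.63] 0.012763471510952683 [ 0.64091835 -0.01253575  0.20860804] [-0.38139459  0.08964879 -3.35528308] [-0.09481613  0.05003904  0.04039877]
(array([ 0.0336, -0.0009, -0.0003]), [array([-0.2,  0. , -0.1]), array([ 1.798e+02, -1.000e-01, -0.000e+00])])
```

Free so far. Engaging slowly.

{"fn": "servo_tool", "kwargs": {"deltas": [[255,[0.004,-0.0009,0],[0,0,0]],[255,[0.008,-0.0009,0],[0,0,0]],[255,[0.012,-0.0009,0],[0,0,0]],[255,[0.016,-0.0009,0],[0,0,0]],[255,[0.02,-0.0009,0],[0,0,0]],[255,[0.023,-0.0009,0],[0,0,0]],[255,[0.023,-0.0009,0],[0,0,0]]]}}

```text
clock: 46.7
tool_pos: [0.641, -0.0133, 0.1852]
eef_rot: [-0.189, 1.563, 0.19]
force: [0.7, -0.1, -2.2]
width: 0.0126
```

Run:
```python
from h import *
s=st();print(s['joints'].round(2),s['width'],s['tool_pos'],s['force'],s['wrist_torque'])
print(keyd(14,.175))
```

```text
[-0.64  0.61  0.89  1.7  -0.53  1.09  0.65] 0.012578015983910501 [ 0.64104364 -0.01334259  0.18515452] [ 0.69713481 -0.07886213 -2.15385188] [-0.05111869 -0.0445662   0.05346403]
(array([ 0.0102, -0.    , -0.0002]), [array([-0.2, -0. , -0.1]), array([ 1.798e+02, -1.000e-01,  0.000e+00])])
```

{"fn": "servo_tool", "kwargs": {"deltas": [[255,[0.004,0,0],[0,0,0]],[255,[0.008,0,0],[0,0,0]],[255,[0.0085,0,0],[0,0,0]],[255,[0.0085,0,0],[0,0,0]]]}}

```text
clock: 47.1
tool_pos: [0.641, -0.0133, 0.1765]
eef_rot: [-0.189, 1.563, 0.19]
force: [0.4, 0.8, -2.4]
width: 0.0125
```

{"fn": "servo_tool", "kwargs": {"deltas": [[255,[0,0,0],[-6,0,0]],[255,[0,0,0],[-12,0,0]],[255,[0,0,0],[-18,0,0]],[255,[0,0,0],[-24,0,0]],[255,[0,0,0],[-30,0,0]],[255,[0,0,0],[-36,0,0]],[255,[0,0,0],[-42,0,0]],[255,[0,0,0],[-48,0,0]],[255,[0,0,0],[-48,0,0]]]}}

```text
clock: 48.0
tool_pos: [0.642, -0.0135, 0.1768]
eef_rot: [-0.839, 1.401, 0.839]
force: [2.6, 0.0, -4.5]
width: 0.0126
```

Run:
```python
from h import *
s=st();print(s['joints'].round(2),s['width'],s['tool_pos'],s['force'],s['wrist_torque'])
z=R.from_rotvec(s['eef_rot']).as_matrix()[:,2]; print('yaw',np.degrees(np.arctan2(z[1],z[0])))
for y in(100,112,122):print(keyd(y,.1765))
```

```text
[-0.51  0.56  0.67  1.69 -0.4   1.03  1.38] 0.012614307050006181 [ 0.64197101 -0.01349836  0.17682261] [ 2.62653371  0.01397517 -4.51869846] [-0.05776514 -0.95307713 -0.0492296 ]
yaw 61.79735639265174
(array([ 0.0003,  0.0011, -0.0014]), [array([-38.2,   0.1,   0.1]), array([ 1.418e+02,  1.000e-01, -1.000e-01])])
(array([ 0.0003,  0.001 , -0.0015]), [array([-50.2,   0.1,   0.1]), array([ 1.298e+02,  1.000e-01, -1.000e-01])])
(array([ 0.0003,  0.0009, -0.0016]), [array([-60.2,   0.1,   0.1]), array([ 1.198e+02,  1.000e-01, -1.000e-01])])
```

{"fn": "servo_tool", "kwargs": {"deltas": [[255,[0,0,0],[-6,0,0]],[255,[0,0.0005,-0.0005],[-12,0,0]],[255,[0,0.0005,-0.0005],[-18,0,0]],[255,[0,0.0005,-0.0005],[-24,0,0]],[255,[0,0.0005,-0.001],[-30,0,0]],[255,[0,0.001,-0.001],[-36,0,0]],[255,[0,0.001,-0.001],[-40,0,0]],[255,[0,0.001,-0.001],[-40,0,0]]]}}

```text
clock: 48.8
tool_pos: [0.6414, -0.0134, 0.1769]
eef_rot: [-1.358, 1.102, 1.355]
force: [3.3, 1.1, -6.3]
width: 0.0127
```

Run:
```python
from h import *
s=st();print(s['joints'].round(2),s['width'],s['tool_pos'],s['force'],s['wrist_torque'])
z=R.from_rotvec(s['eef_rot']).as_matrix()[:,2]; print('yaw',np.degrees(np.arctan2(z[1],z[0])))
```

```text
[-0.4   0.52  0.51  1.69 -0.29  1.    1.99] 0.012671011178156756 [ 0.64141776 -0.01344473  0.17685406] [ 3.29052109  1.09484082 -6.29854191] [ 0.46399627 -1.27589899 -0.02853512]
yaw 101.6678971246933
```

{"fn": "servo_tool", "kwargs": {"deltas": [[255,[0,0,0],[-2,0,0]],[255,[0,0,0],[-4,0,0]],[255,[0,0,0],[-6,0,0]],[255,[0,0,0],[-6,0,0]]]}}

```text
clock: 49.2
tool_pos: [0.6417, -0.0133, 0.1769]
eef_rot: [-1.433, 1.043, 1.429]
force: [2.9, 2.3, -5.4]
width: 0.0124
```

Run:
```python
from h import *
s=st();print(s['joints'].round(2),s['width'],s['tool_pos'],s['force'],s['wrist_torque'])
z=R.from_rotvec(s['eef_rot']).as_matrix()[:,2]; print('yaw',np.degrees(np.arctan2(z[1],z[0])))
```

```text
[-0.38  0.52  0.48  1.69 -0.28  1.    2.08] 0.012438580724268223 [ 0.64165133 -0.01328033  0.17685662] [ 2.85015102  2.30056657 -5.37429722] [ 0.50586986 -1.06372502 -0.06551678]
yaw 107.62037471629064
```

{"fn": "servo_tool", "kwargs": {"deltas": [[255,[0,0,0],[-2,0,0]],[255,[0,0,0],[-4,0,0]],[255,[0,0,0],[-5,0,0]],[255,[0,0,0],[-5,0,0]]]}}

```text
clock: 49.6
tool_pos: [0.6417, -0.0132, 0.1769]
eef_rot: [-1.495, 0.991, 1.491]
force: [3.5, 1.0, -4.7]
width: 0.0128
```

Run:
```python
from h import *
s=st();print(s['force'],s['wrist_torque'],s['tool_pos'])
z=R.from_rotvec(s['eef_rot']).as_matrix()[:,2]; print('yaw',np.degrees(np.arctan2(z[1],z[0])))
```

```text
[ 3.48568452  1.03581052 -4.66473582] [ 0.54864556 -1.08377857 -0.11703934] [ 0.64172305 -0.01318297  0.17687752]
yaw 112.62415240987683
```

{"fn": "servo_tool", "kwargs": {"deltas": [[255,[0,0,0],[-2,0,0]],[255,[0,0,0],[-4,0,0]],[255,[0,0,0],[-4,0,0]]]}}

```text
clock: 49.9
tool_pos: [0.6417, -0.0132, 0.1769]
eef_rot: [-1.543, 0.948, 1.539]
force: [3.1, 2.1, -4.6]
width: 0.0127
```

Run:
```python
from h import *
s=st();print(s['force'],s['wrist_torque'],s['tool_pos'])
z=R.from_rotvec(s['eef_rot']).as_matrix()[:,2]; print('yaw',np.degrees(np.arctan2(z[1],z[0])))
```

```text
[ 3.11178455  2.14147237 -4.64086558] [ 0.52401901 -1.04731186 -0.34767028] [ 0.64166723 -0.01319356  0.17686765]
yaw 116.56431420621166
```

{"fn": "servo_tool", "kwargs": {"deltas": [[255,[0,0,0],[-2,0,0]],[255,[0,0,0],[-4,0,0]],[255,[0,0,0],[-4,0,0]],[255,[0,0,0],[-4,0,0]]]}}

```text
clock: 50.3
tool_pos: [0.6416, -0.0135, 0.1768]
eef_rot: [-1.59, 0.905, 1.585]
force: [0.9, 1.0, -3.9]
width: 0.0129
```

Run:
```python
from h import *
s=st();print(s['force'],s['wrist_torque'],s['tool_pos'],s['joints'].round(2))
z=R.from_rotvec(s['eef_rot']).as_matrix()[:,2]; print('yaw',np.degrees(np.arctan2(z[1],z[0])))
```

```text
[ 0.91732783  0.95854795 -3.92825451] [ 0.3708912  -0.78119601 -0.56951768] [ 0.64155802 -0.01351242  0.17684503] [-0.34  0.51  0.43  1.69 -0.25  1.    2.28]
yaw 120.4244586577284
```

Yaw torque rises from 0.12 to 0.57 N m past about 112°. The hard stop is expected near 110° (97° plus 13° play), so the stem is at its stop. I ease back into the play and lift.

{"fn": "servo_tool", "kwargs": {"deltas": [[255,[0,0,0],[5,0,0]],[255,[0,0,0],[10,0,0]],[255,[0,0,0],[13,0,0]],[255,[0,0,0],[13,0,0]]]}}

```text
clock: 50.7
tool_pos: [0.6416, -0.0131, 0.1771]
eef_rot: [-1.431, 1.045, 1.427]
force: [2.1, 0.7, -2.5]
width: 0.0126
```

Run:
```python
from h import *
s=st();print(s['force'],s['wrist_torque'],s['tool_pos'],s['joints'].round(2))
```

```text
[ 2.10159959  0.74541735 -2.45725694] [ 0.47475086 -0.7692345   0.01751492] [ 0.64163635 -0.01313081  0.17712296] [-0.38  0.52  0.48  1.69 -0.28  1.    2.07]
```

{"fn": "servo_tool", "kwargs": {"deltas": [[255,[-0.01,0,0],[0,0,0]],[255,[-0.02,0,0],[0,0,0]],[255,[-0.03,0,0],[0,0,0]],[255,[-0.04,0,0],[0,0,0]],[255,[-0.055,0,0],[0,0,0]],[255,[-0.07,0,0],[0,0,0]],[255,[-0.085,0,0],[0,0,0]],[255,[-0.1,0,0],[0,0,0]],[255,[-0.115,0,0],[0,0,0]],[255,[-0.13,0,0],[0,0,0]],[255,[-0.145,0,0],[0,0,0]],[255,[-0.16,0,0],[0,0,0]],[255,[-0.165,0,0],[0,0,0]],[255,[-0.165,0,0],[0,0,0]]]}}

```text
clock: 52.1
tool_pos: [0.6413, -0.0136, 0.3431]
eef_rot: [-1.432, 1.044, 1.426]
force: [-0.1, -0.1, -3.3]
width: 0.0126
```

Run:
```python
from h import *
s=st();print(s['force'],s['wrist_torque'],s['tool_pos'],s['joints'].round(2),s['width'])
print(delta((0.5303,-0.2777,.33),zdir=(1,0,0)))
c=cam('side');cv2.imwrite('pics/s14.png',cv2.resize(c['img'][90:190,195:265],(420,600),interpolation=cv2.INTER_CUBIC))
```

```text
[-0.1178869  -0.07304719 -3.27866472] [ 0.0135612  -0.02448116  0.03234768] [ 0.64127752 -0.01357176  0.34306843] [-0.42  0.38  0.53  1.5  -0.2   1.31  2.01] 0.012633502434441795
(array([ 0.0118,  0.1852, -0.2187]), [array([107.5,   0.3,   0.2]), array([-72.5,  -0.2,   0.3])])
```

View pics/s14.png

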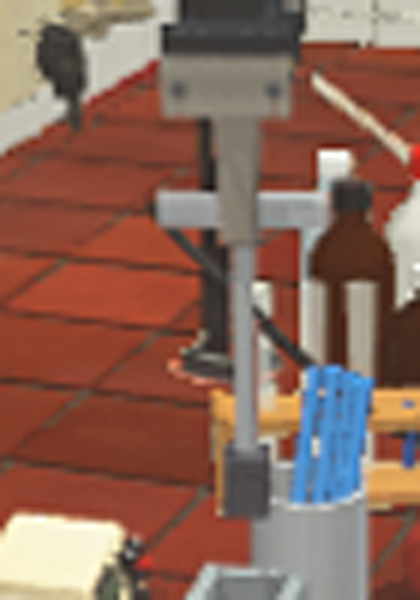

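The key is upright and out of the shaft. Returning it to the holder.

{"fn": "servo_tool", "kwargs": {"deltas": [[255,[0,0.03,-0.03],[8,0,0]],[255,[0,0.06,-0.07],[16,0,0]],[255,[0,0.09,-0.1],[24,0,0]],[255,[0,0.12,-0.14],[32,0,0]],[255,[0,0.15,-0.18],[40,0,0]],[255,[0,0.17,-0.2],[48,0,0]],[255,[0.01,0.185,-0.2187],[56,0,0]],[255,[0.012,0.1852,-0.2187],[107.5,0,0]],[255,[0.012,0.1852,-0.2187],[107.5,0.3,0.2]],[255,[0.012,0.1852,-0.2187],[107.5,0.3,0.2]],[255,[0.012,0.1852,-0.2187],[107.5,0.3,0.2]],[255,[0.012,0.1852,-0.2187],[107.5,0.3,0.2]],[255,[0.012,0.1852,-0.2187],[107.5,0.3,0.2]],[255,[0.012,0.1852,-0.2187],[107.5,0.3,0.2]],[255,[0.012,0.1852,-0.2187],[107.5,0.3,0.2]],[255,[0.012,0.1852,-0.2187],[107.5,0.3,0.2]]]}}

```text
clock: 53.75
tool_pos: [0.5298, -0.2774, 0.3288]
eef_rot: [-0.001, 1.572, 0.002]
force: [-0.8, -0.3, -2.2]
width: 0.0128
```

Run:
```python
from h import *
s=st();print(s['force'],s['wrist_torque'],s['tool_pos'],s['joints'].round(2),s['width'])
print(delta((0.529,-0.2777,.160),zdir=(1,0,0)))
```

```text
[-0.83834856 -0.34768171 -2.18457754] [-0.03303702  0.04004875 -0.00760611] [ 0.52975526 -0.27744424  0.32875761] [-0.32  0.4   1.02  1.64 -0.35  1.3   0.76] 0.012811884471714989
(array([ 0.1688, -0.0004, -0.0005]), [array([ 0.1, -0.1, -0. ]), array([-1.799e+02,  1.000e-01, -1.000e-01])])
```

{"fn": "servo_tool", "kwargs": {"deltas": [[255,[0.02,0,0],[0,0,0]],[255,[0.04,0,0],[0,0,0]],[255,[0.06,0,0],[0,0,0]],[255,[0.08,0,0],[0,0,0]],[255,[0.1,0,0],[0,0,0]],[255,[0.12,0,0],[0,0,0]],[255,[0.14,0,0],[0,0,0]],[255,[0.155,0,0],[0,0,0]],[255,[0.163,0,0],[0,0,0]],[255,[0.167,0,0],[0,0,0]],[255,[0.168,0,0],[0,0,0]],[255,[0.168,0,0],[0,0,0]]]}}

```text
clock: 54.95
tool_pos: [0.5299, -0.2776, 0.1613]
eef_rot: [-0.001, 1.571, 0.002]
force: [0.0, -0.6, -2.0]
width: 0.0123
```

Run:
```python
from h import *
s=st();print(s['force'],s['wrist_torque'],s['tool_pos'],s['joints'].round(2),s['width'])
```

```text
[ 0.00726252 -0.58143898 -2.02617397] [-0.06203336  0.04487601 -0.0333807 ] [ 0.52987722 -0.27759887  0.16132369] [-0.22  0.57  0.89  1.82 -0.52  1.    0.89] 0.01232891996401646
```

{"fn": "servo_tool", "kwargs": {"deltas": [[255,[0.001,0,0],[0,0,0]],[255,[0.002,0,0],[0,0,0]],[255,[0.002,0,0],[0,0,0]]]}}

```text
clock: 55.25
tool_pos: [0.53, -0.2776, 0.1595]
eef_rot: [-0.001, 1.571, 0.002]
force: [-0.4, 0.6, -1.1]
width: 0.0127
```

{"fn": "servo_tool", "kwargs": {"deltas": [[120,[0,0,0],[0,0,0]],[120,[0,0,0],[0,0,0]],[120,[0,0,0],[0,0,0]],[120,[0,0,0],[0,0,0]],[120,[0,0,0],[0,0,0]],[120,[-0.01,0,0],[0,0,0]],[120,[-0.03,0,0],[0,0,0]],[120,[-0.06,0,0],[0,0,0]],[120,[-0.1,0,0],[0,0,0]],[120,[-0.15,0,0],[0,0,0]],[120,[-0.18,0,0],[0,0,0]],[120,[-0.18,0,0],[0,0,0]]]}}

```text
clock: 56.45
tool_pos: [0.5314, -0.2795, 0.3448]
eef_rot: [-0.003, 1.563, -0.001]
force: [0.5, 0.1, -0.3]
width: 0.0486
```

Run:
```python
from h import *
s=st();print(s['force'],s['tool_pos'],s['width'])
print(delta((0.6271,0.1066,.20),zdir=(.993,.12,0)))
c=cam('top'); hsv=cv2.cvtColor(c['img'],cv2.COLOR_BGR2HSV); d=cam('side')
m=cv2.inRange(hsv,(0,0,0),(180,255,70))
# dark cap disc near its rest
p=proj(c,(.6271,.1066,.026)).astype(int); print('exp px',p)
w=np.zeros_like(m); w[p[1]-25:p[1]+25,p[0]-25:p[0]+25]=m[p[1]-25:p[1]+25,p[0]-25:p[0]+25]
for k in cv2.findContours(w,cv2.RETR_EXTERNAL,cv2.CHAIN_APPROX_NONE)[0]:
    if cv2.contourArea(k)>100:
        (u,v),r=cv2.minEnclosingCircle(k); print((u,v),r,onz(c,u,v,.026),cv2.contourArea(k))
a=cv2.resize(c['img'][130:230,190:390],(800,400),interpolation=cv2.INTER_CUBIC)
cv2.imwrite('pics/s15.png',a)
```

```text
[ 0.54366937  0.07518039 -0.25827718] [ 0.53143251 -0.27953753  0.34482538] 0.04855567598090602
(array([0.1446, 0.3863, 0.0952]), [array([-6.8,  0.4,  0.2]), array([173.2,   0.3,  -0.7])])
exp px [234 174]
(233.68592834472656, 174.84170532226562) 8.950159072875977 [0.62685185 0.10918691 0.026     ] 228.0
```

{"fn": "servo_tool", "kwargs": {"deltas": [[120,[0,0.05,0.01],[0,0,0]],[120,[0,0.1,0.03],[-2,0,0]],[120,[0,0.15,0.04],[-4,0,0]],[120,[0,0.2,0.05],[-5,0,0]],[120,[0,0.25,0.06],[-6.8,0,0]],[120,[0,0.3,0.08],[-6.8,0.4,0]],[120,[0.02,0.35,0.09],[-6.8,0.4,0]],[120,[0.06,0.386,0.095],[-6.8,0.4,0]],[120,[0.1,0.386,0.095],[-6.8,0.4,0]],[120,[0.14,0.386,0.095],[-6.8,0.4,0]],[120,[0.145,0.386,0.095],[-6.8,0.4,0]],[120,[0.145,0.386,0.095],[-6.8,0.4,0]],[120,[0.145,0.386,0.095],[-6.8,0.4,0]]]}}

```text
clock: 57.85
tool_pos: [0.6256, 0.1075, 0.1976]
eef_rot: [-0.093, 1.572, 0.094]
force: [0.3, -0.2, -0.0]
width: 0.0487
```

Run:
```python
from h import *
s=st();print(s['tool_pos'])
print(delta((0.6271,0.107,.034),zdir=(.993,.12,0)))
```

```text
[0.62560363 0.10753582 0.19756145]
(array([ 0.1636, -0.0008,  0.0019]), [array([-0.1, -0.2, -0. ]), array([ 1.799e+02, -1.000e-01,  3.000e-01])])
```

{"fn": "servo_tool", "kwargs": {"deltas": [[120,[0.05,-0.0008,0.0017],[0,0,0]],[120,[0.09,-0.0008,0.0017],[0,0,0]],[120,[0.13,-0.0008,0.0017],[0,0,0]],[120,[0.155,-0.0008,0.0017],[0,0,0]],[120,[0.1635,-0.0008,0.0017],[0,0,0]],[120,[0.1635,-0.0008,0.0017],[0,0,0]],[120,[0.1635,-0.0008,0.0017],[0,0,0]],[255,[0.1635,-0.0008,0.0017],[0,0,0]],[255,[0.1635,-0.0008,0.0017],[0,0,0]],[255,[0.1635,-0.0008,0.0017],[0,0,0]],[255,[0.1635,-0.0008,0.0017],[0,0,0]],[255,[0.1635,-0.0008,0.0017],[0,0,0]],[255,[0.1635,-0.0008,0.0017],[0,0,0]],[255,[0.1635,-0.0008,0.0017],[0,0,0]]], "squeeze": 25}}

```text
clock: 59.25
tool_pos: [0.6271, 0.1072, 0.0345]
eef_rot: [-0.093, 1.571, 0.094]
force: [-2.1, 0.1, 5.8]
width: 0.0191
```

{"fn": "servo_tool", "kwargs": {"deltas": [[255,[-0.03,0,0],[0,0,0]],[255,[-0.07,0,0],[0,0,0]],[255,[-0.11,0,0],[0,0,0]],[255,[-0.15,0,0],[0,0,0]],[255,[-0.19,0,0],[0,0,0]],[255,[-0.22,0,0],[0,0,0]],[255,[-0.22,0,0],[0,0,0]],[255,[-0.22,0,0],[0,0,0]]]}}

```text
clock: 60.05
tool_pos: [0.6275, 0.1072, 0.2542]
eef_rot: [-0.093, 1.571, 0.095]
force: [-0.2, 0.5, -1.3]
width: 0.0191
```

Run:
```python
from h import *
s=st();print(s['tool_pos'],s['width'],s['force'])
print(delta((0.6412,-0.0139,.20),zdir=(.993,.12,0)))
```

```text
[0.62748385 0.10716937 0.25416284] 0.019078273416143304 [-0.17091139  0.48838165 -1.33217839]
(array([ 0.054 , -0.1219, -0.0007]), [array([-0. , -0.1, -0.1]), array([ 1.8e+02, -1.0e-01,  2.0e-01])])
```

{"fn": "servo_tool", "kwargs": {"deltas": [[255,[0,-0.04,0],[0,0,0]],[255,[0,-0.08,0],[0,0,0]],[255,[0,-0.115,0],[0,0,0]],[255,[0,-0.122,0],[0,0,0]],[255,[0.03,-0.122,0],[0,0,0]],[255,[0.054,-0.122,0],[0,0,0]],[255,[0.07,-0.122,0],[0,0,0]],[255,[0.07,-0.122,0],[0,0,0]],[255,[0.07,-0.122,0],[0,0,0]]]}}

```text
clock: 60.95
tool_pos: [0.6419, -0.0137, 0.1838]
eef_rot: [-0.094, 1.572, 0.095]
force: [0.5, 0.1, -0.3]
width: 0.0189
```

Run:
```python
from h import *
s=st();print(s['tool_pos'],s['width'],s['force'])
print(delta((0.6414,-0.0139,.1545),zdir=(.993,.12,0)))
```

```text
[ 0.64186796 -0.01366905  0.18377764] 0.01890168062744819 [ 0.51404656  0.05597067 -0.34000253]
(array([ 0.0293, -0.0002, -0.0004]), [array([-0. , -0.2, -0.1]), array([ 1.8e+02, -1.0e-01,  3.0e-01])])
```

{"fn": "servo_tool", "kwargs": {"deltas": [[255,[0.006,0,0],[0,0,0]],[255,[0.012,0,0],[0,0,0]],[255,[0.018,0,0],[0,0,0]],[255,[0.024,0,0],[0,0,0]],[255,[0.028,0,0],[0,0,0]],[255,[0.029,0,0],[0,0,0]],[255,[0.029,0,0],[0,0,0]]]}}

```text
clock: 61.65
tool_pos: [0.6418, -0.0137, 0.1548]
eef_rot: [-0.094, 1.572, 0.095]
force: [0.2, 0.2, 0.5]
width: 0.0191
```

{"fn": "servo_tool", "kwargs": {"deltas": [[120,[0,0,0],[0,0,0]],[120,[0,0,0],[0,0,0]],[120,[0,0,0],[0,0,0]],[120,[0,0,0],[0,0,0]],[120,[0,0,0],[0,0,0]],[120,[-0.03,0,0],[0,0,0]],[120,[-0.08,0,0],[0,0,0]],[120,[-0.13,0,0],[0,0,0]],[120,[-0.18,0,0],[0,0,0]],[120,[-0.2,0.03,-0.05],[0,0,0]],[120,[-0.2,0.07,-0.1],[0,0,0]],[120,[-0.2,0.12,-0.14],[0,0,0]],[120,[-0.2,0.16,-0.17],[0,0,0]],[120,[-0.2,0.2,-0.2],[0,0,0]],[120,[-0.2,0.25,-0.2],[0,0,0]],[120,[-0.2,0.3,-0.2],[0,0,0]],[120,[-0.2,0.3,-0.2],[0,0,0]]]}}

```text
clock: 63.35
tool_pos: [0.4061, 0.2635, 0.3561]
eef_rot: [-0.095, 1.572, 0.1]
force: [-0.1, 0.4, -0.4]
width: 0.0483
```

Run:
```python
from h import *
s=st();print(s['tool_pos'],s['width'],s['force'])
c=cam('top');d=cam('side')
for t in tubes(c): print(*t)
print(proj(d,(SH[0],SH[1],.17)),proj(d,(.53,-.2785,.184)))
a=cv2.resize(c['img'][130:230,200:400],(600,300),interpolation=cv2.INTER_CUBIC)
b=cv2.resize(d['img'][130:230,170:320],(600,400)[0:2],interpolation=cv2.INTER_CUBIC)[:300]
cv2.imwrite('pics/s16.png',np.vstack([a,b]))
```

```text
[0.4060644  0.26354878 0.35607005] 0.04831258983950969 [-0.12909757  0.38030816 -0.4286552 ]
[ 0.6652 -0.1746] [ 0.699  -0.2657] 0.0972 [337. 158.]
[235.31983695 179.33206249] [288.27230718 151.92710093]
```

View pics/s16.png

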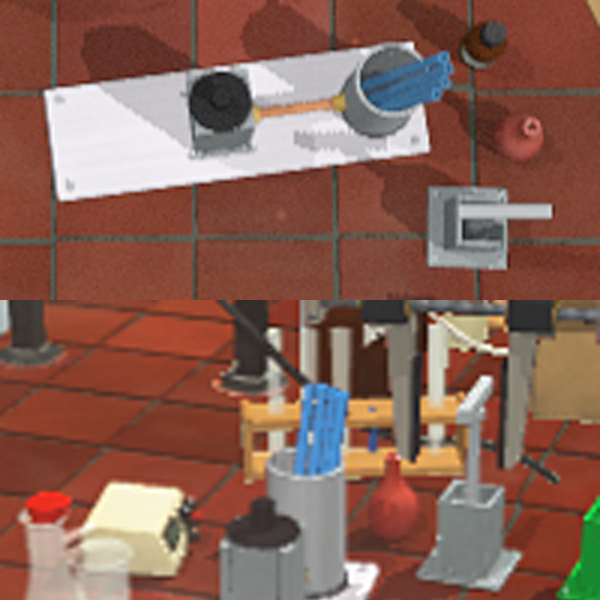

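The cap is flat on the column (220,100), the key is upright in the grey holder, and four tubes are in the cup. The amber bottle and bulb are where they were. Handing in.

```bash
python3 -c "
from station import order; print(order.job_done())"
```

```text
the job is handed in; nothing more can be done
None
```

I did the job in the order asked and handed it in at about 63 s of the 210 s allowed.

- **Tubes:** All four blue tubes stand in the steel cup. They lean to one side, within the cup.
- **Valve:** I lifted the cap onto the bare end of the plate and lowered the T-key onto the stem. I turned it anticlockwise until the wrist torque rose from about 0.1 to 0.57 N m. That came just past the gripper angle where the stop was expected (about 110°, including the key's play). This torque is my only evidence of the stop, as I never saw the stem's angle directly.
- **Key and cap:** The key is back upright in the grey holder and the cap sits flat on the shaft.

The last pictures agreed with all of this. They also showed the amber bottle and rubber bulb where they had been. The petri dish was outside those last pictures, but the arm worked well clear of it. No check failed or disagreed.

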